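Level the record player: shoe under the hanging foot, screw the foot down to touch

ROBOT

A 7-joint arm with a two-finger parallel gripper is mounted at the origin on a cart in front of the work surface, level with it; the furniture and walls round the work are solid. World frame = base frame: x ahead of the robot, y to its left, z up, the work surface at z = 0. Lengths are in m, angles in rad, forces in N, time in s.
With the tool pointing down it reaches from about 0.4 to 0.75 m from the base axis. Payload 19.5 kg.
Tool frame: the origin (TCP) lies midway between the tips of the shut fingers; the grasp point (between the pads) lies 19 mm behind it (r.pinch_z is the z of the grasp point in the tool frame, in m); z points along the fingers, y is the direction in which the jaws open and shut (so a half turn about z gives the same grasp; the last joint's range is limited). The gripper opens to 85 mm and grips with 20 to 120 N. Pads are 22 mm wide; open, the fingers measure 114 mm over their backs; the gripper's body (76 mm by 85 mm) begins 54 mm behind the grasp point. The pads swing forward as they close: fully open they stand 13 mm farther back than shut.
Start: joints at [-0.042, 0.707, -0.028, 1.485, 0.022, 0.951, -0.075], TCP at [0.575, 0, 0.231] pointing down, gripper open.
Joint ranges: [-2.71, 2.71], [-0.32, 2.16], [-1.57, 1.52], [0, 2.45], [-1.46, 4.6], [0, 2.02], [-2.83, 2.83]. Speed limits (rad/s): [1.89, 1.89, 2.57, 2.57, 3.01, 3.01, 3.01].

INTERFACE

Orientations are given as a unit quaternion [w, x, y, z].
In Python, from workcell import r, get_image, calibration, find_in, regions_of gives the robot as it stands.
- The arm moves only by the tool arm_command, never from a script. Its argument "rows" is a list of rows, each a list of 7 numbers: the shift along the tool's x, y, z in mm, then the turn, a rotation vector about the tool's x, y, z in degrees, then the finger opening in mm, from 0 to 85.4. A call has 1 to 12 rows; each row is the pose to reach, as a shift and turn from the pose commanded when the call began, along the tool's axes at that moment; what a row does not reach only later rows make up. A row lasts 1/10 s, in which the tool goes at most 50 mm and 8.59 degrees, less where a joint would pass 70% of its speed; a pose out of reach is approached as far as the arm can. A call with a gripper value outside its range is refused whole. The fingers move at their own pace and stop on an object; "newtons" is the grip in N (left out, the last holds). Time passes only in rows, so rows that repeat a pose let the fingers close. It gives the time, the measured TCP pose, the force and the opening at its end, in the units of the state.
- r.sense(): the state, without advancing time (a new reading comes with each control period).
- get_image(name): name is "side" or "top" or "wrist"; returns the picture (420x560x3 uint8, red, green, blue); there is no depth.
- calibration(name): a dict with "fx", "fy", "cx", "cy" (pixels), "k1" (the pictures are not rectified: a ray, as slopes to the right and down, at radius r is drawn at 1 + k1 r^2 times it, then the intrinsics apply), "T" (4x4, takes a point from camera to world coordinates). Camera axes: x right, y up, looking along -z (the intrinsics and any distortion apply to the point x, -y, -z); pixel columns grow to the right and rows downward; lengths in m; the calibration is good to about 2 mm. A picture is of the moment at which its call begins: read the wrist's pose just before it. calibration takes no time and is no camera call; for the wrist camera it gives the pose at the moment of the call.
- r.job_done(): hands the job in, once; it reports no verdict.
Trained networks look in the newest picture that a camera, given by its name, has taken for a name from the list of things; names that differ only in an ending like _2 or _b are one class to them, and where a whole thing is asked for, a point or a joint stands for the part that bears it (a point fixed in the world has none). Each returns a list of dicts, best first, with "score" (0 to 1); they miss things now and then, are a little off and sometimes report something else, mostly with a low value. They report only what shows in the picture. A call takes as long as a camera call. They do not tell look-alikes from the thing itself.
- find_in(camera, target): "extent" ([left, top, width, height] in pixels, round what is visible of it).
- regions_of(camera, target): "pixels" (420x560 bool, what is visible of it) and "extent" ([left, top, width, height] in pixels, round what is visible of it).
The state is a dict: "clock": time; "joint_positions": joint angles; "joint_vel": joint speeds; "tau": joint torques, N m; "tcp_pos": TCP position; "eef_rot": TCP orientation; "wrist_force": force on the tool from outside, world axes, zero at the start; "wrist_torque": the same for the moment, N m; "grip_width": finger opening in m.
Only numpy, scipy, OpenCV 4.12 (cv2) and the standard library are available. Lean on these libraries where they do the work, as an engineer would, in place of code of your own. Each camera call takes 0.05 s, during which the arm holds its last target.

TASK

The record player stands half on the leather blotter and its near left levelling foot hangs in the air. Slide the brass shoe under that foot so that the foot will come down inside its cup, and let go of the shoe; then screw the foot down by its knob until you feel it just stand on the floor of the cup, bearing lightly. Do not press it hard or jack the player up, and leave everything else where it is.

Things in the scene. Friction and masses are not known exactly. Their poses are not given: they have to be found in the camera images.
- record_player: Low record player, dark wood plinth 380 wide (y) x 300 deep x 58 high, 8.5 kg, standing level on three rubber feet. Origin: middle of its footprint at desk height; x away from the robot, y to its left. Outside each corner sits a steel boss (33 across, top 56 high) with a threaded foot and a knurled knob; the feet's axes lie at x +-115, y +-220. Only the near left one hangs.
- knob_mid (a point): Middle of the near left foot's aluminium knob (36 across, 24 high; white stroke on top), on its axis. Clockwise from above the knob and foot go down together, 12 mm a turn; 0.09 N m turns it, it stays where left. Hanging under it is a firm rubber pad, 22 across (2.5 N squeezes it 0.1 mm), its sole 72 to 75.5 mm below this point: set by hand, not measured.
- shoe: Loose brass shoe, about 0.15 kg. Origin: middle of the underside of its 46 x 46 x 8 cup end, which has a round cup, 34 wide and 2 deep (floor 6 above the desk). A flat stem 20 wide runs to its +y and ends in a black grip block. It fits under the hanging pad with its grip block out to the player's left (shoe y along player y).
- shoe_grip (a point): Black grip block on the shoe's stem: 26 wide along the shoe's x, 20 along its y, 20 high from the desk up. This point: its middle, 12 mm above the shoe's underside, 85 mm from the cup's centre along the shoe's +y.
- mug: White mug, 91 high; a bystander. Origin: under its middle.
- stapler: Black stapler, 153 long, 44 high; a bystander. Origin: under its middle.
- stamp: Rubber stamp with black handle, 66 high; a bystander. Origin: under its middle.
- eraser: Blue and white eraser, 52 x 21 x 12; a bystander. Origin: under its middle.
Things that resemble listed ones, but are neither listed nor needed, are in the scene too. Of the things that look like the shoe, the middle-sized one is meant.

How it is judged:
By the outcome, as a careful person would: the job done as asked, in the order asked, and still so for the second after the job is handed in, with the robot touching nothing.
It also fails if it takes over 72 s, if anything falls off the work surface, if the arm or the gripper's body presses on something with over 40 N, if the wrist force passes 120 N, or if a joint passes its speed limit or range.

## Working session

There is one attempt and no reset: what is moved stays moved. The work goes in short steps, Python scripts to look and compute and a tool call to move; the robot and the scene stay as the last step left them, time stands still between calls to the robot, and variables do not carry over. Pictures are saved under pics/ and viewed, and the job is handed in when it is done.

Besides the shell and the picture viewer there is one more tool, called after "Call:" in YAML: its name, and indented under it one key for each argument. arm_command: Moves the arm, as the interface text tells. Its arguments: {"type":"object","properties":{"rows":{"type":"array"},"newtons":{"type":"number"}},"required":["rows"]}

```bash
ls; mkdir -p pics; cat > h.py <<'E'
import numpy as np, cv2
from workcell import r, get_image, calibration, find_in, regions_of
def snap(n,f):
    c=calibration(n); im=get_image(n); cv2.imwrite('pics/'+f,im[:,:,::-1]); np.savez('pics/'+f+'.npz',im=im,**{k:np.array(v) for k,v in c.items()}); return im,c
def load(f):
    d=np.load('pics/'+f+'.npz'); c={k:d[k] for k in d.files}; return c.pop('im'),c
def ray(c,u,v):
    K=np.array([[c['fx'],0,c['cx']],[0,c['fy'],c['cy']],[0,0,1]],float)
    p=cv2.undistortPoints(np.array([[[u,v]]],float),K,np.array([float(c['k1']),0,0,0]),None,None,None) if False else cv2.undistortPoints(np.array([[[u,v]]],float),K,np.array([float(c['k1']),0,0,0]))
    a,b=p[0,0]; T=np.array(c['T']); d=T[:3,:3]@np.array([a,-b,-1]); return T[:3,3],d
def onz(c,u,v,z):
    o,d=ray(c,u,v); return o+d*(z-o[2])/d[2]
def proj(c,P):
    T=np.array(c['T']); q=T[:3,:3].T@(np.array(P)-T[:3,3]); a,b=q[0]/-q[2],-q[1]/-q[2]; s=1+float(c['k1'])*(a*a+b*b)
    return np.array([c['fx']*a*s+c['cx'],c['fy']*b*s+c['cy']])
E
python3 - <<'E'
from h import *
for n in ['top','side','wrist']:
    im,c=snap(n,n+'0.png'); print(n,np.round(c['T'],3).tolist(),c['fx'],c['k1'])
    for t in ['record_player','knob_mid','shoe','shoe_grip']:
        print(t,[(np.round(f['extent']).tolist(),round(f['score'],2)) for f in find_in(n,t)])
print(r.sense(), r.pinch_z)
E
```

```text
pics
top [[-0.016, 0.98, -0.196, 0.393], [-1.0, -0.017, -0.003, 0.227], [-0.007, 0.196, 0.981, 1.182], [0.0, 0.0, 0.0, 1.0]] 405.9359829838494 -0.11777748966083301
record_player [([314.0, 178.0, 163.0, 111.0], 0.96)]
knob_mid []
shoe [([271.0, 133.0, 30.0, 55.0], 0.8), ([217.0, 269.0, 38.0, 18.0], 0.62), ([247.0, 301.0, 15.0, 26.0], 0.59)]
shoe_grip [([276.0, 138.0, 31.0, 43.0], 0.86), ([216.0, 271.0, 41.0, 12.0], 0.74), ([244.0, 298.0, 19.0, 32.0], 0.51)]
side [[-1.0, -0.012, -0.01, 0.601], [-0.002, -0.529, 0.849, 0.998], [-0.016, 0.849, 0.529, 0.559], [0.0, 0.0, 0.0, 1.0]] 384.78402662041907 -0.01568658532831822
record_player [([253.0, 121.0, 110.0, 89.0], 0.6), ([262.0, 222.0, 57.0, 54.0], 0.34)]
knob_mid [([340.0, 171.0, 21.0, 16.0], 0.59)]
shoe [([348.0, 248.0, 30.0, 37.0], 0.81), ([184.0, 208.0, 65.0, 29.0], 0.62)]
shoe_grip [([347.0, 245.0, 32.0, 42.0], 0.95), ([182.0, 210.0, 62.0, 23.0], 0.85), ([389.0, 241.0, 34.0, 14.0], 0.57)]
wrist [[1.0, -0.0, 0.0, 0.576], [0.0, 0.951, 0.308, 0.078], [-0.001, -0.308, 0.951, 0.376], [0.0, 0.0, 0.0, 1.0]] 324.1791266442858 0.02695405276062
[... 215 characters left out ...]
': array([-0.04166547,  0.70650986, -0.02760434,  1.48461126,  0.02201022,
        0.95093937, -0.07550012]), 'joint_vel': array([ 0.00214195,  0.00102394,  0.00039975,  0.00116148, -0.0002664 ,
       -0.00069944, -0.00066778]), 'tau': array([-3.04299800e-03, -8.82892799e+01,  1.23327792e+00, -2.36373818e+01,
        1.71186193e-02,  1.54550104e-03, -2.89355569e-05]), 'tcp_pos': array([ 5.74955688e-01, -1.87380664e-05,  2.31259632e-01]), 'eef_rot': array([-5.60951657e-05,  7.07122751e-01,  7.07090806e-01, -6.06071489e-05]), 'wrist_force': array([-0.00433955, -0.13886365,  0.35152632]), 'wrist_torque': array([ 0.02520026, -0.00369243,  0.01238623]), 'grip_width': 0.08550671444155532} -0.0187
```

```bash
python3 -c "
import cv2
for n in ['top','side','wrist']:
    im=cv2.imread('pics/%s0.png'%n); cv2.imwrite('pics/%s0b.png'%n,cv2.resize(im,(800,600),interpolation=cv2.INTER_CUBIC))
im=cv2.imread('pics/top0.png')[110:350,200:500]; cv2.imwrite('pics/top0c.png',cv2.resize(im,(750,600),interpolation=cv2.INTER_CUBIC))
im=cv2.imread('pics/side0.png')[110:300,170:430]; cv2.imwrite('pics/side0c.png',cv2.resize(im,(780,570),interpolation=cv2.INTER_CUBIC))
"
```

```text
(no output)
```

View pics/top0c.png

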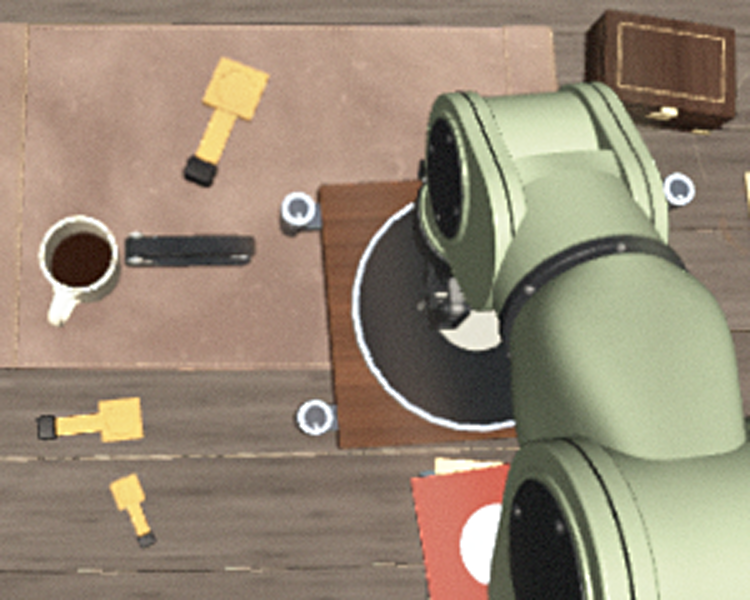

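View pics/side0c.png

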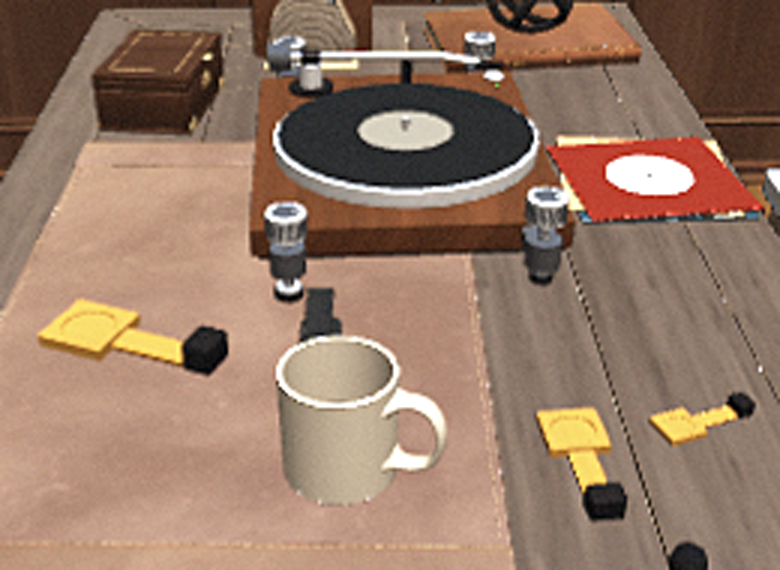

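View pics/wrist0b.png

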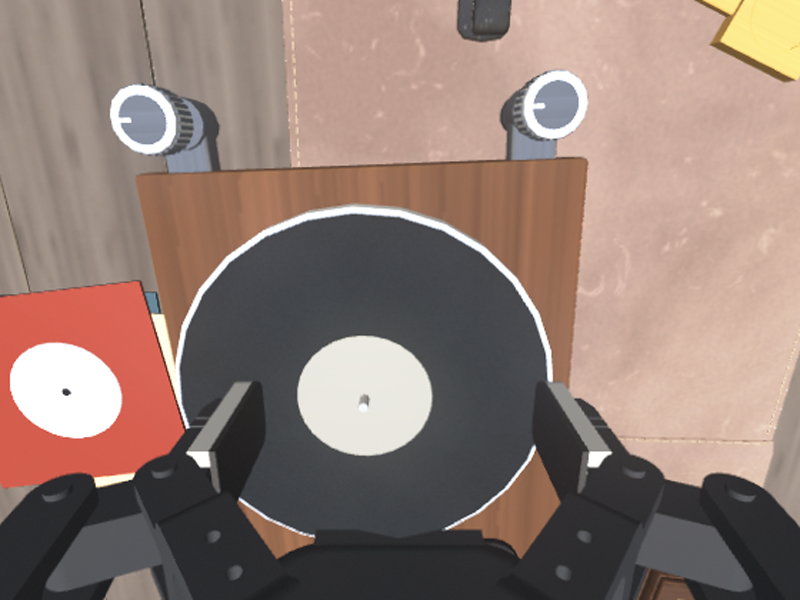

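View pics/top0b.png

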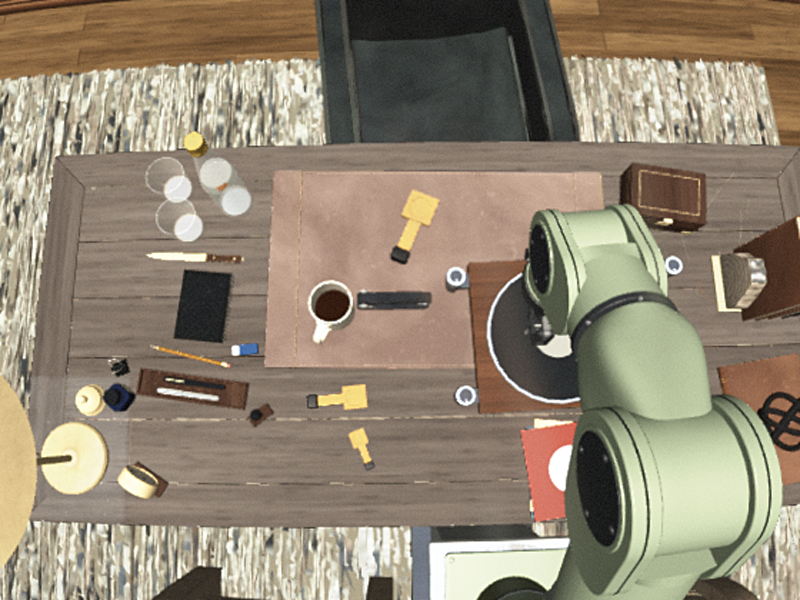

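View pics/side0b.png

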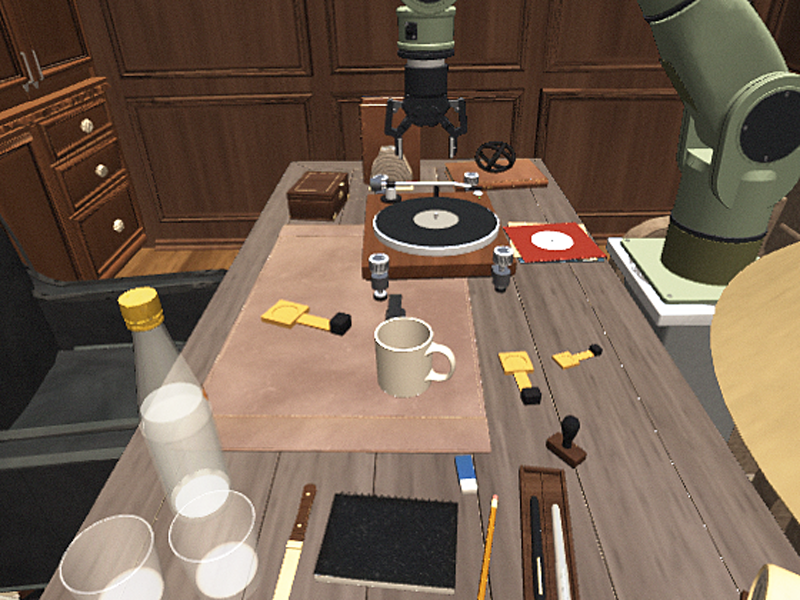

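Candidates for the shoe, top view (crop scaled 2.5x): large at about (290,165) full pixels, middle at (236,277), small at (253,310). I'll check the sizes and triangulate the knob.

```bash
python3 - <<'E'
from h import *
_,ct=load('top0.png');_,cs=load('side0.png');_,cw=load('wrist0.png')
def tri(*l):
    A=np.zeros((3,3));b=np.zeros(3)
    for c,u,v in l:
        o,d=ray(c,u,v);d=d/np.linalg.norm(d);M=np.eye(3)-np.outer(d,d);A+=M;b+=M@o
    X=np.linalg.solve(A,b);return X,[np.round(proj(c,X)-[u,v],1).tolist() for c,u,v in l]
s=0.7
# knob tops: near-left in wrist (143,119)*.7 ; top crop; side crop
print('NL',tri((ct,200+314/2.5,110+415/2.5),(cs,170+546/3,110+196/3),(cw,141*s,120*s)))
print('FL',tri((ct,200+297/2.5,110+209/2.5),(cs,170+287/3,110+212/3),(cw,556*s,104*s)))
def top(x,y,z=0.008):return onz(ct,200+x/2.5,110+y/2.5,z)
for n,pts in dict(mid=[(102,402),(140,398),(143,439),(105,441)],small=[(110,486),(135,475),(145,500),(122,512)],big=[(222,57),(270,72),(250,120),(203,103)]).items():
    P=np.array([top(*p) for p in pts]); print(n,np.round(P.mean(0),3),np.round([np.linalg.norm(P[i]-P[i-1]) for i in range(4)],3))
print('grips mid',top(47,427,.02),'mid c',top(122,420))
E
```

```text
NL (array([0.43332506, 0.0907539 , 0.09663138]), [[0.2, 0.2], [0.1, -0.2], [1.4, -0.9]])
FL (array([0.66244339, 0.0998062 , 0.08894748]), [[0.1, -0.6], [-0.5, -0.2], [-3.9, -0.5]])
mid [0.436 0.3   0.008] [0.045 0.044 0.047 0.044]
small [0.353 0.294 0.008] [0.032 0.031 0.03  0.029]
big [0.835 0.159 0.008] [0.064 0.062 0.067 0.061]
grips mid [0.42828393 0.38522554 0.02      ] mid c [0.43554451 0.30059213 0.008     ]
```

```bash
python3 -c "
import cv2
im=cv2.imread('pics/top0.png')[250:340,205:345]; cv2.imwrite('pics/top0d.png',cv2.resize(im,(784,504),interpolation=cv2.INTER_CUBIC))"
```

```text
(no output)
```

View pics/top0d.png

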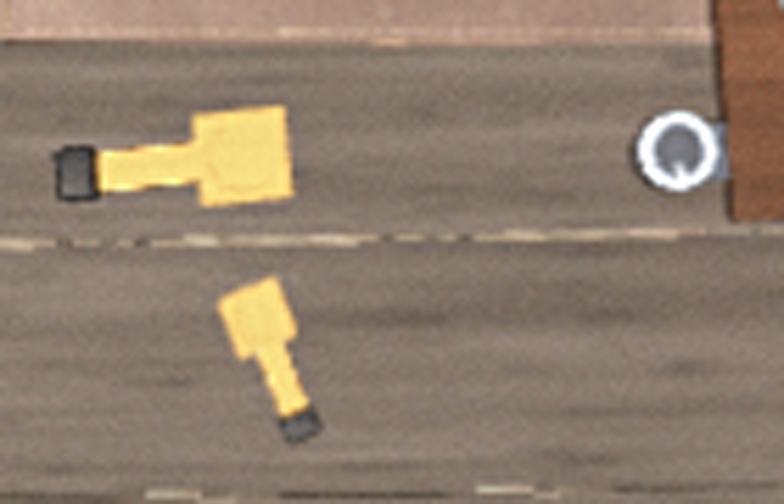

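The middle one (top image about (236,277)) has 45 mm cup sides. The others measure 31 and 64 mm, so this is the shoe meant. I'll bring the wrist camera over the shoe and knob.

Call:
arm_command:
  rows:
    - [300, -145, 0, 0, 0, 0, 85]
    - [300, -145, 0, 0, 0, 0, 85]
    - [300, -145, 0, 0, 0, 0, 85]
    - [300, -145, 0, 0, 0, 0, 85]
    - [300, -145, 0, 0, 0, 0, 85]
    - [300, -145, 0, 0, 0, 0, 85]
    - [300, -145, 0, 0, 0, 0, 85]
    - [300, -145, 0, 0, 0, 0, 85]
    - [300, -145, 0, 0, 0, 0, 85]
    - [300, -145, 0, 0, 0, 0, 85]
    - [300, -145, 0, 0, 0, 0, 85]
    - [300, -145, 0, 0, 0, 0, 85]

```text
clock: 1.95
tcp_pos: [0.4304, 0.2993, 0.2313]
eef_rot: [0.0, 0.708, 0.707, -0.0]
wrist_force: [0.3, -0.1, -0.4]
grip_width: 0.0854
```

```bash
python3 - <<'E'
from h import *
s=r.sense();print(s['clock'],s['tcp_pos'],s['eef_rot'],s['joint_positions'])
im,c=snap('wrist','w1.png'); print(np.round(c['T'],3).tolist())
for t in ['knob_mid','shoe','shoe_grip']:
    print(t,[(np.round(f['extent']).tolist(),round(f['score'],2)) for f in find_in('wrist',t)])
im,c=snap('top','t1.png')
im,c=snap('side','s1.png')
b=cv2.imread('pics/w1.png');cv2.imwrite('pics/w1b.png',cv2.resize(b,(800,600),interpolation=cv2.INTER_CUBIC))
E
```

```text
1.95 [0.43041964 0.29932575 0.23130235] [ 2.50270668e-05  7.07561323e-01  7.06651946e-01 -3.58660375e-05] [-0.68277481  0.63120399  0.02560616  1.67033764 -0.02020635  0.84037377
 -0.64990363]
[[1.0, 0.001, 0.001, 0.431], [-0.001, 0.951, 0.308, 0.377], [-0.0, -0.308, 0.951, 0.376], [0.0, 0.0, 0.0, 1.0]]
knob_mid [([268.0, 353.0, 30.0, 23.0], 0.84)]
shoe [([267.0, 79.0, 39.0, 111.0], 0.72), ([505.0, 234.0, 53.0, 39.0], 0.72), ([164.0, 156.0, 68.0, 47.0], 0.7)]
shoe_grip [([265.0, 81.0, 42.0, 109.0], 0.89), ([160.0, 155.0, 75.0, 49.0], 0.65), ([508.0, 234.0, 52.0, 41.0], 0.64)]
```

View pics/w1b.png

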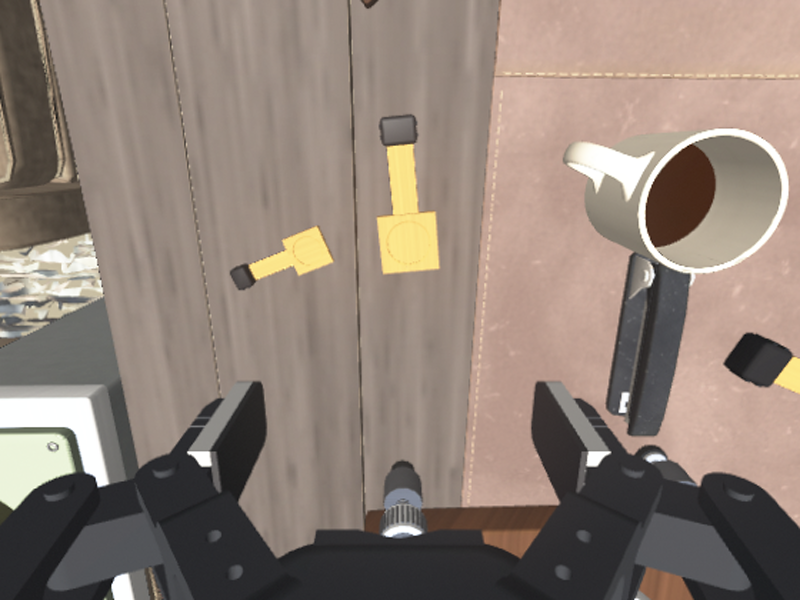

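The wrist view shows the shoe with its cup at (408,242) and grip at (398,130) in the enlarged picture. The hanging pad is at about (402,467), below the knob at (403,525).

```bash
python3 - <<'E'
from h import *
im,c=load('w1.png')
g=cv2.cvtColor(im,cv2.COLOR_RGB2HSV)
m=((g[...,0]>15)&(g[...,0]<32)&(g[...,1]>110)&(g[...,2]>150)).astype(np.uint8)
n,l,st,ce=cv2.connectedComponentsWithStats(m)
k=[i for i in range(1,n) if st[i,4]>300 and 255<ce[i][0]<310][0]
M=(l==k).astype(np.uint8); print(st[k])
ys,xs=np.nonzero(M)
P=np.array([onz(c,x,y,.008)[:2] for x,y in zip(xs,ys)])
# stem pixels rows, cup pixels
q,=[P[:,1]]
for lo,hi in [(.28,.3),(.3,.32),(.325,.335),(.335,.345),(.345,.355),(.355,.365)]:
    S=P[(q>lo)&(q<hi)]; print(lo,S[:,0].min().round(4),S[:,0].max().round(4),S[:,0].mean().round(4),len(S))
print('y range',q.min(),q.max())
r_=cv2.minAreaRect((P[q<.3225]*10000).astype(np.float32)); print('cup rect',r_)
print('grip top',onz(c,398*.7,122*.7,.02), 'circle', onz(c,408*.7,242*.7,.008))
big=cv2.resize(im[70:200,250:330],None,fx=4.5,fy=4.5,interpolation=cv2.INTER_CUBIC)
cv2.imwrite('pics/w1c.png',big[:,:,::-1])
big=cv2.resize(im[300:385,230:340],None,fx=6,fy=6,interpolation=cv2.INTER_CUBIC)
cv2.imwrite('pics/w1d.png',big[:,:,::-1])
_,c=load('s1.png'); im=cv2.imread('pics/s1.png')[160:230,320:400]
cv2.imwrite('pics/s1c.png',cv2.resize(im,None,fx=8,fy=8,interpolation=cv2.INTER_CUBIC))
_,c=load('t1.png'); im=cv2.imread('pics/t1.png')[180:300,300:500]
cv2.imwrite('pics/t1c.png',cv2.resize(im,None,fx=4,fy=4,interpolation=cv2.INTER_CUBIC))
E
```

```text
[ 264  101   43   90 2449]
0.28 0.4165 0.463 0.4399 666
0.3 0.4145 0.4614 0.4383 685
0.325 0.4258 0.4596 0.4392 187
0.335 0.4259 0.4449 0.4355 176
0.345 0.4249 0.4437 0.4344 157
0.355 0.4238 0.4436 0.4335 175
y range 0.2784171290513314 0.37733783289279343
cup rect ((4390.66943359375, 3015.81201171875), (457.905029296875, 446.7029113769531), 5.454963684082031)
grip top [0.43111969 0.39244259 0.02      ] circle [0.43905242 0.30287769 0.008     ]
```

View pics/w1c.png

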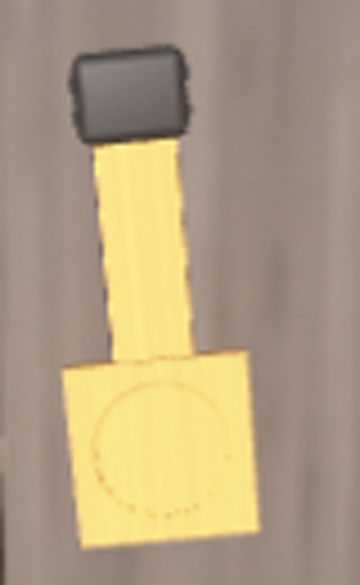

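View pics/w1d.png

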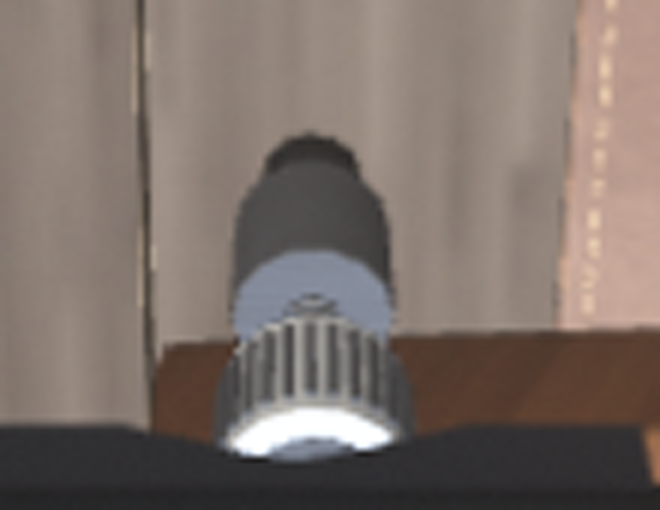

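View pics/s1c.png

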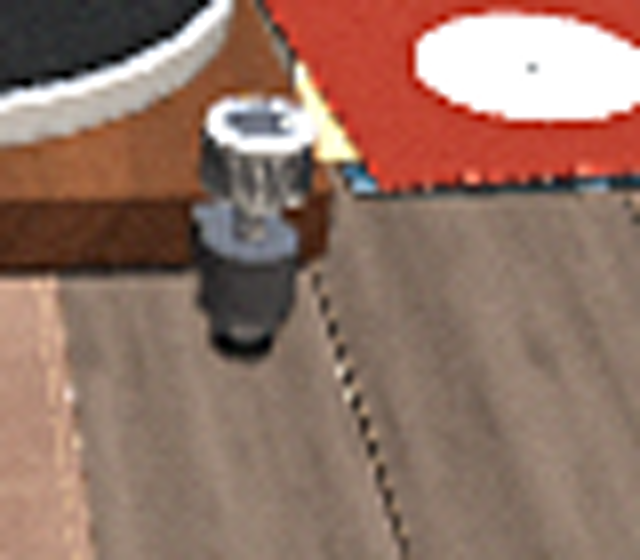

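View pics/t1c.png

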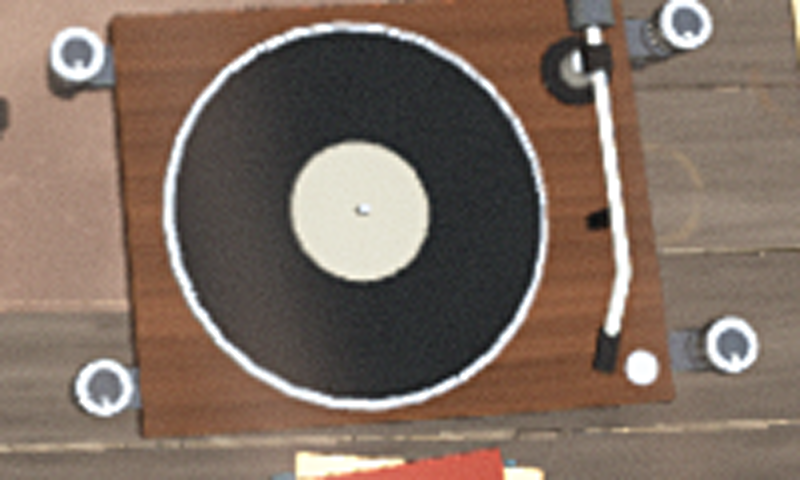

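```bash
python3 - <<'E'
from h import *
_,c=load('t1.png')
K={'NL':(103,387,.0966),'FL':(77,54,.09),'FR':(685,22,.09),'NR':(731,345,.09)}
P={k:onz(c,300+u/4,180+v/4,z)[:2] for k,(u,v,z) in K.items()}
for k in P: print(k,P[k].round(4))
B=np.array([[-115,220],[115,220],[115,-220],[-115,-220]])/1000
A=np.array([P[k] for k in ['NL','FL','FR','NR']])
U,S,Vt=np.linalg.svd((B-B.mean(0)).T@(A-A.mean(0)));R=(U@Vt).T
print('yaw',np.degrees(np.arctan2(R[1,0],R[0,0])),'resid',(B@R.T+A.mean(0)-A).round(4).tolist(),'center',A.mean(0),'NLfit',(B@R.T+A.mean(0))[0])
# wrist w1
_,w=load('w1.png')
print('cup',onz(w,250+162/4.5,70+449/4.5,.008),'grip',onz(w,250+131/4.5,70+90/4.5,.02))
f=lambda x,y:(230+x/6,300+y/6)
for z in (.01,.015,.02): print('pad far edge at z',z,onz(w,*f(312,133),z))
print('boss top far edge', onz(w,*f(312,250),.056),'boss L/R',onz(w,*f(234,305),.056),onz(w,*f(392,305),.056))
_,s=load('s1.png'); _,s0=load('side0.png')
g=lambda x,y:(320+x/8,160+y/8)
for y in(.075,.08,.085,.09): 
  # sole near edge at plane y=const+pad radius
  o,d=ray(s,*g(243,360)); t=(y+.011-o[1])/d[1]; X=o+d*t
  print('pad lowest edge if axis y=',y,X)
  o,d=ray(s,*g(260,115)); t=(y-o[1])/d[1]; print('   knob top',o+d*t)
E
```

```text
NL [0.432 0.091]
FL [0.6609 0.099 ]
FR [ 0.6782 -0.3399]
NR [ 0.4481 -0.3483]
yaw 2.1543076523256066 resid [[-0.0004, -0.0], [0.0006, 0.0006], [-0.0002, -0.0002], [0.0, -0.0004]] center [ 0.55480176 -0.12456587] NLfit [0.43161305 0.09095568]
cup [0.43951469 0.30243747 0.008     ] grip [0.431641   0.38803234 0.02      ]
pad far edge at z 0.01 [0.43532112 0.09637036 0.01      ]
pad far edge at z 0.015 [0.43526747 0.10020656 0.015     ]
pad far edge at z 0.02 [0.43521381 0.10404276 0.02      ]
boss top far edge [0.43488045 0.1042501  0.056     ] boss L/R [0.41925505 0.09098936 0.056     ] [0.45095609 0.0909791  0.056     ]
pad lowest edge if axis y= 0.075 [0.43025954 0.086      0.00172311]
   knob top [0.42959962 0.075      0.09092311]
pad lowest edge if axis y= 0.08 [0.43119743 0.091      0.00477908]
   knob top [0.4305299  0.08       0.09345926]
pad lowest edge if axis y= 0.085 [0.43213531 0.096      0.00783504]
   knob top [0.43146018 0.085      0.0959954 ]
pad lowest edge if axis y= 0.09 [0.4330732  0.101      0.01089101]
   knob top [0.43239046 0.09       0.09853154]
```

Call:
arm_command:
  rows:
    - [50, 1, 0, 0, 0, -5.2, 60]
    - [87, 1, 40, 0, 0, -5.2, 60]
    - [87, 1, 90, 0, 0, -5.2, 60]
    - [87, 1, 140, 0, 0, -5.2, 60]
    - [87, 1, 181, 0, 0, -5.2, 60]
    - [87, 1, 181, 0, 0, -5.2, 60]
    - [87, 1, 181, 0, 0, -5.2, 60]

```text
clock: 2.95
tcp_pos: [0.4312, 0.3871, 0.0514]
eef_rot: [0.0, 0.674, 0.738, -0.0]
wrist_force: [0.1, 1.2, 1.0]
grip_width: 0.0598
```

```bash
python3 - <<'E'
from h import *
s=r.sense();print(s['clock'],s['tcp_pos'],s['eef_rot'],s['wrist_force'],s['wrist_torque'])
im,c=snap('wrist','w2.png'); 
b=cv2.imread('pics/w2.png');cv2.imwrite('pics/w2b.png',cv2.resize(b,(800,600),interpolation=cv2.INTER_CUBIC))
P=s['tcp_pos'].copy(); print(proj(c,P)/.7)
for z in(.02,.0): print(z,proj(c,[P[0],P[1],z])/.7)
E
```

```text
2.95 [0.43124369 0.38711581 0.05135545] [ 1.98125769e-05  6.74352621e-01  7.38409468e-01 -1.99166590e-05] [0.12263561 1.22833281 0.95934474] [ 0.08970076  0.00088678 -0.00403346]
[396.13630461 379.56560946]
0.02 [396.50064629 342.95166958]
0.0 [396.67866693 325.0465672 ]
```

View pics/w2b.png

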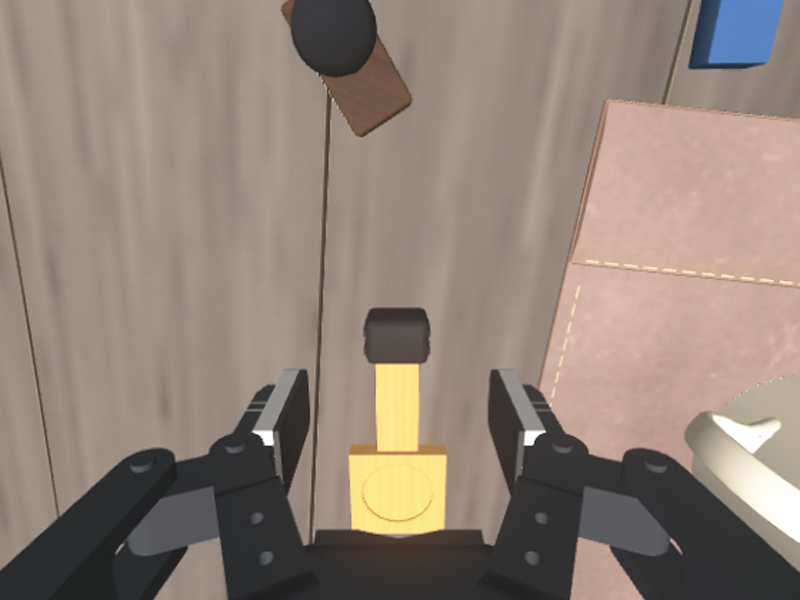

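The block is centred between the jaws, its middle at (397,343) as predicted. I'll go down and close.

Call:
arm_command:
  rows:
    - [0, 0, 30, 0, 0, 0, 60]
    - [0, 0, 46, 0, 0, 0, 60]
    - [0, 0, 46, 0, 0, 0, 60]
    - [0, 0, 46, 0, 0, 0, 20]
    - [0, 0, 46, 0, 0, 0, 20]
    - [0, 0, 46, 0, 0, 0, 20]
    - [0, 0, 46, 0, 0, 0, 20]
    - [0, 0, 46, 0, 0, 0, 20]
  newtons: 30

```text
clock: 3.8
tcp_pos: [0.4314, 0.3874, 0.0056]
eef_rot: [0.0, 0.674, 0.738, 0.001]
wrist_force: [-0.8, -1.8, 11.4]
grip_width: 0.0253
```

```bash
python3 - <<'E'
from h import *
s=r.sense();print(s['clock'],s['tcp_pos'],s['eef_rot'],s['wrist_force'],s['wrist_torque'],s['grip_width'])
im,c=snap('wrist','w3.png'); 
b=cv2.imread('pics/w3.png');cv2.imwrite('pics/w3b.png',cv2.resize(b,(800,600),interpolation=cv2.INTER_CUBIC))
E
```

```text
3.8 [0.431446   0.38743265 0.0056436 ] [2.69952507e-05 6.74368576e-01 7.38394448e-01 8.13132786e-04] [-0.79247151 -1.7586369  11.43858253] [-0.18641103  0.32884667 -0.07361652] 0.025282405800271357
```

View pics/w3b.png

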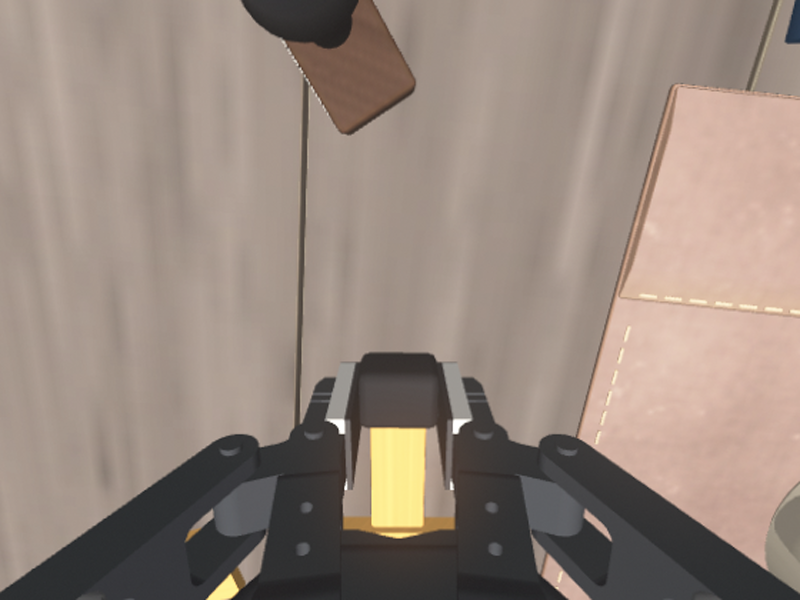

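Call:
arm_command:
  rows:
    - [0, 0, -1.5, 0, 0, 0, 20]
    - [-15, -1.5, -1.5, 0, 0, 0.3, 20]
    - [-30, -3, -1.5, 0, 0, 0.6, 20]
    - [-45, -4.6, -1.5, 0, 0, 0.9, 20]
    - [-60, -6.2, -1.5, 0, 0, 1.2, 20]
    - [-77, -8, -1.5, 0, 0, 1.6, 20]
    - [-95, -9.8, -1.5, 0, 0, 2, 20]
    - [-113, -11.7, -1.5, 0, 0, 2.4, 20]
    - [-131, -13.5, -1.5, 0, 0, 2.8, 20]
    - [-149, -15.4, -1.5, 0, 0, 3.04, 20]
    - [-149, -15.4, -1.5, 0, 0, 3.04, 20]
    - [-149, -15.4, -1.5, 0, 0, 3.04, 20]

```text
clock: 5.05
tcp_pos: [0.4294, 0.2376, 0.0061]
eef_rot: [-0.0, 0.694, 0.72, 0.0]
wrist_force: [-0.3, 0.9, -1.7]
grip_width: 0.0253
```

```bash
python3 - <<'E'
from h import *
s=r.sense();print(s['clock'],s['tcp_pos'],s['eef_rot'],s['wrist_force'],s['wrist_torque'],s['grip_width'])
im,c=snap('wrist','w4.png'); snap('top','t4.png'); snap('side','s4.png')
b=cv2.imread('pics/w4.png');cv2.imwrite('pics/w4b.png',cv2.resize(b,(800,600),interpolation=cv2.INTER_CUBIC))
b=cv2.imread('pics/t4.png')[240:320,230:350];cv2.imwrite('pics/t4b.png',cv2.resize(b,None,fx=5,fy=5,interpolation=cv2.INTER_CUBIC))
b=cv2.imread('pics/s4.png')[150:250,300:420];cv2.imwrite('pics/s4b.png',cv2.resize(b,None,fx=5,fy=5,interpolation=cv2.INTER_CUBIC))
E
```

```text
5.05 [0.42941242 0.23756657 0.00612299] [-6.13135659e-05  6.93762838e-01  7.20203451e-01  3.31186288e-04] [-0.34611102  0.9143709  -1.69054419] [0.10361424 0.00156654 0.01456331] 0.025298792857522054
```

View pics/w4b.png

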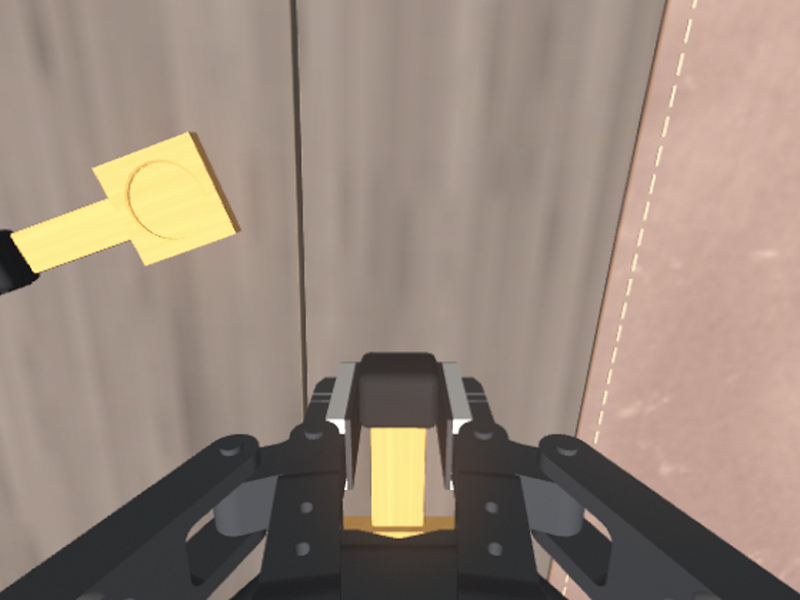

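View pics/t4b.png

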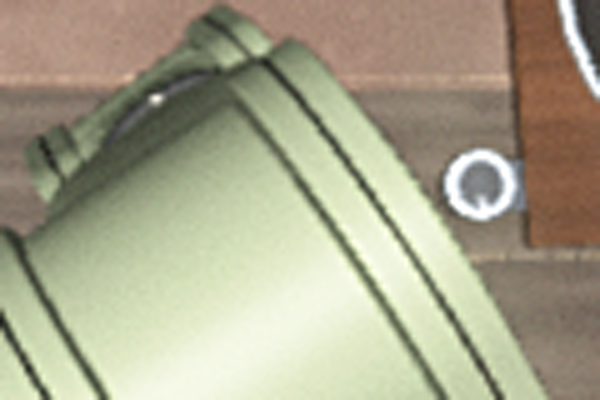

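View pics/s4b.png

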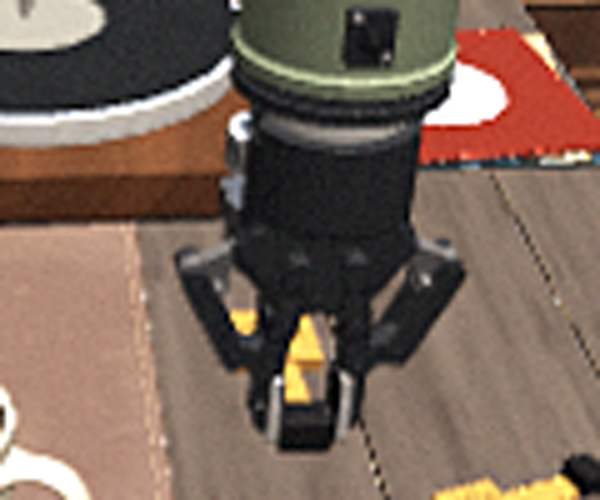

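Call:
arm_command:
  rows:
    - [-6, 0, 0.6, 0, 0, 0, 20]
    - [-14, 0, 0.6, 0, 0, 0, 20]
    - [-22, 0, 0.6, 0, 0, 0, 20]
    - [-30, 0, 0.6, 0, 0, 0, 20]
    - [-36, 0, 0.6, 0, 0, 0, 20]
    - [-36, 0, 0.6, 0, 0, 0, 20]

```text
clock: 5.8
tcp_pos: [0.431, 0.2012, 0.0056]
eef_rot: [0.0, 0.694, 0.72, 0.001]
wrist_force: [1.3, -0.8, 9.9]
grip_width: 0.0254
```

Call:
arm_command:
  rows:
    - [-6, 0, 0, 0, 0, 0, 20]
    - [-12, 0, 0, 0, 0, 0, 20]
    - [-18, 0, 0, 0, 0, 0, 20]
    - [-24.5, 0, 0, 0, 0, 0, 20]
    - [-24.5, 0, 0, 0, 0, 0, 20]
    - [-24.5, 0, 0, 0, 0, 0, 20]

```text
clock: 6.4
tcp_pos: [0.432, 0.1768, 0.0056]
eef_rot: [0.0, 0.694, 0.72, 0.001]
wrist_force: [0.7, -0.9, 10.4]
grip_width: 0.0251
```

```bash
python3 - <<'E'
from h import *
s=r.sense();print(s['clock'],s['tcp_pos'],s['eef_rot'],s['wrist_force'],s['wrist_torque'],s['grip_width'])
im,c=snap('side','s5.png')
b=cv2.imread('pics/s5.png')[140:240,300:420];cv2.imwrite('pics/s5b.png',cv2.resize(b,None,fx=6,fy=6,interpolation=cv2.INTER_CUBIC))
E
```

```text
6.4 [0.43195584 0.17675305 0.0056316 ] [3.28112610e-04 6.93662478e-01 7.20299888e-01 5.74894901e-04] [ 0.7180947  -0.89324079 10.4257288 ] [-0.30881772 -0.33053768  0.02219325] 0.025099272074187072
```

View pics/s5b.png

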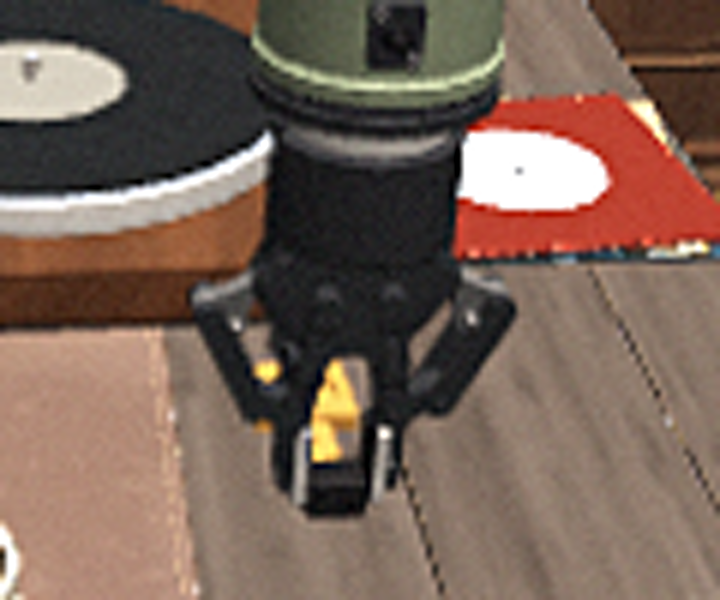

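In place by the numbers. I'll let go, back out and look.

Call:
arm_command:
  rows:
    - [0, 0, -1, 0, 0, 0, 60]
    - [0, 0, -1, 0, 0, 0, 60]
    - [0, 0, -1, 0, 0, 0, 60]
    - [0, 0, -30, 0, 0, 0, 60]
    - [30, 0, -60, 0, 0, 0, 60]
    - [60, 0, -100, 0, 0, 0, 60]
    - [80, 0, -120, 0, 0, 0, 60]
    - [80, 0, -120, 0, 0, 0, 60]
    - [80, 0, -120, 0, 0, 0, 60]

```text
clock: 7.35
tcp_pos: [0.4283, 0.2565, 0.125]
eef_rot: [0.0, 0.693, 0.72, -0.0]
wrist_force: [0.6, -0.9, -0.7]
grip_width: 0.06
```

```bash
python3 - <<'E'
from h import *
s=r.sense();print(s['clock'],s['tcp_pos'],s['eef_rot'],s['wrist_force'],s['wrist_torque'],s['grip_width'])
im,c=snap('wrist','w6.png'); snap('side','s6.png')
b=cv2.imread('pics/w6.png');cv2.imwrite('pics/w6b.png',cv2.resize(b,(800,600),interpolation=cv2.INTER_CUBIC))
b=cv2.imread('pics/s6.png')[140:240,300:420];cv2.imwrite('pics/s6b.png',cv2.resize(b,None,fx=6,fy=6,interpolation=cv2.INTER_CUBIC))
E
```

```text
7.35 [0.42828494 0.25648648 0.12502783] [ 1.21689044e-04  6.93492770e-01  7.20463571e-01 -7.84442332e-05] [ 0.62517607 -0.92469977 -0.66124074] [-0.04204097  0.0466492   0.00127748] 0.05999130662961002
```

View pics/w6b.png

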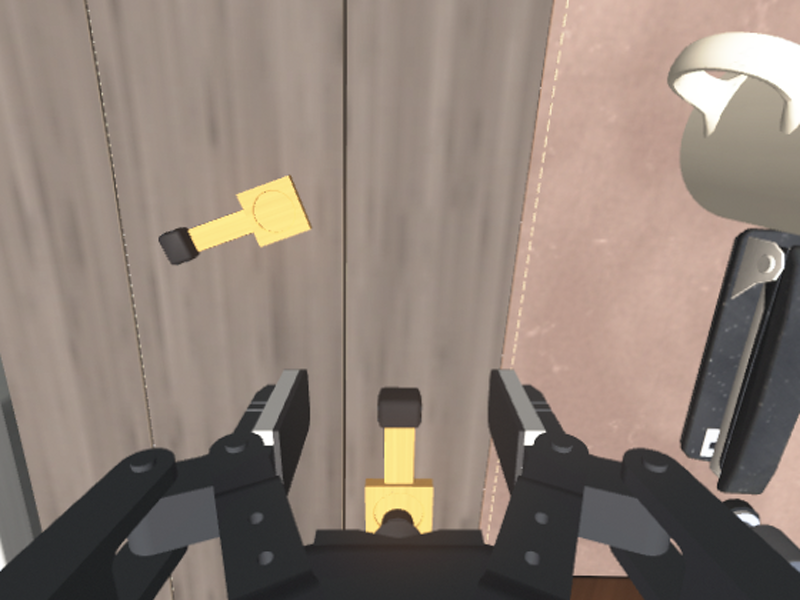

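View pics/s6b.png

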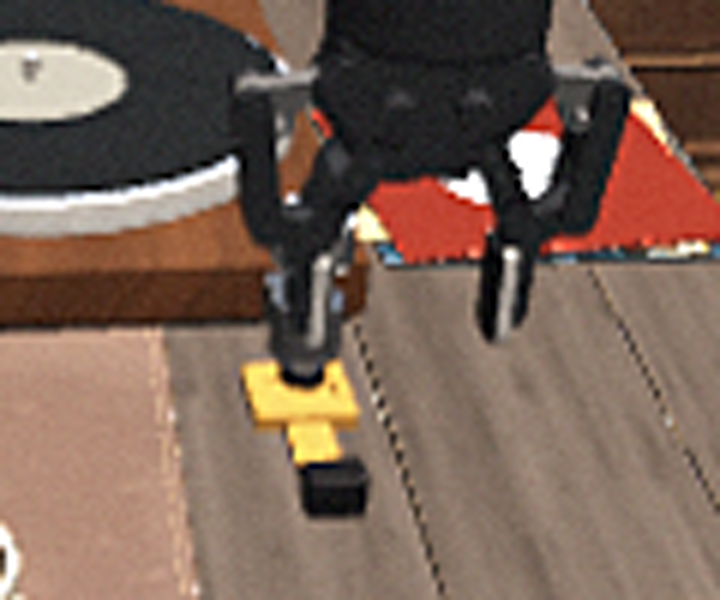

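The pad hangs over the cup. I'll tilt the camera for a clean view of pad and cup together.

Call:
arm_command:
  rows:
    - [20, 0, -10, 0, -8, 0, 85]
    - [30, 0, -10, 0, -16, 0, 85]
    - [30, 0, -10, 0, -25, 0, 85]
    - [30, 0, -10, 0, -25, 0, 85]
    - [30, 0, -10, 0, -25, 0, 85]

```text
clock: 7.95
tcp_pos: [0.4268, 0.2864, 0.1338]
eef_rot: [0.156, 0.677, 0.704, -0.151]
wrist_force: [0.5, -0.5, 1.1]
grip_width: 0.085
```

```bash
python3 - <<'E'
from h import *
s=r.sense();print(s['clock'],s['tcp_pos'],s['eef_rot'])
im,c=snap('wrist','w7.png');print(c['T'][:3,3])
b=cv2.imread('pics/w7.png');cv2.imwrite('pics/w7b.png',cv2.resize(b,(800,600),interpolation=cv2.INTER_CUBIC))
u,v=proj(c,[.434,.0915,.04]);print(u,v)
u,v=int(u),int(v);b=b[max(v-60,0):v+60,u-80:u+80];print(max(v-60,0),u-80);cv2.imwrite('pics/w7c.png',cv2.resize(b,(800,600),interpolation=cv2.INTER_CUBIC))
E
```

```text
7.95 [0.42684895 0.28642519 0.13375747] [ 0.15605215  0.67659803  0.70354569 -0.15128219]
[0.42277472 0.41704193 0.23129786]
277.79406156061356 303.0699246797251
243 197
```

View pics/w7b.png

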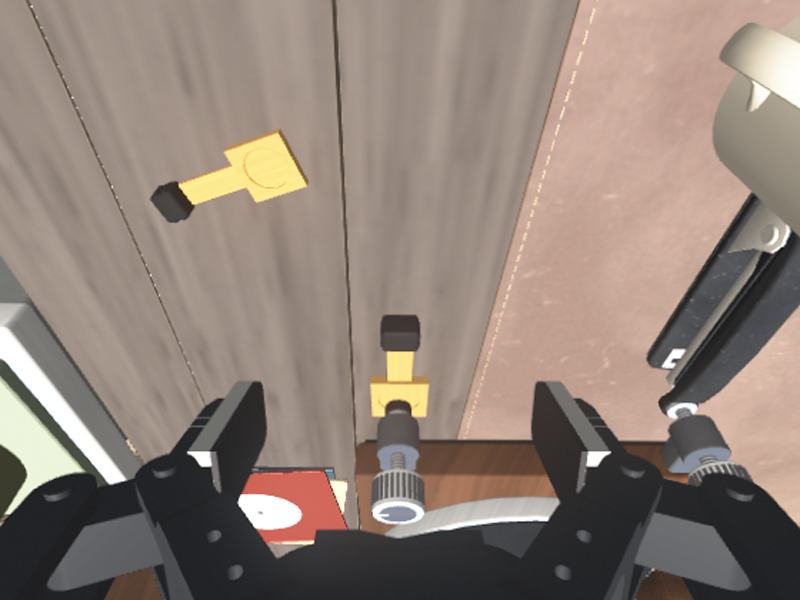

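View pics/w7c.png

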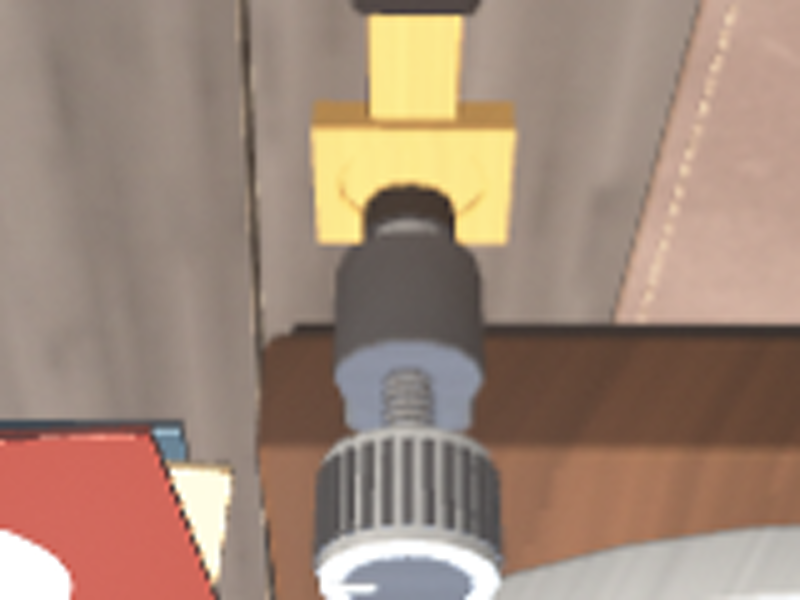

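```bash
python3 - <<'E'
from h import *
_,c=load('w7.png')
f=lambda x,y:(197+x/5,243+y/5)
C=np.array([onz(c,*f(*p),.008) for p in [(311,126),(515,128),(509,245),(318,243)]])
print(C.round(4).tolist(),'cup mid',C.mean(0))
e=onz(c,*f(409,341),.056);print('boss edge',e,'axis y',e[1]-.0165)
for a in ((336,385),(480,385)): print('boss side',onz(c,*f(*a),.056))
for ay in (.0878,.0895,.091,.0925):
    o,d=ray(c,*f(410,185));t=(ay+.011-o[1])/d[1];X=o+d*t
    o,d=ray(c,*f(411,580));t=(ay-o[1])/d[1];Y=o+d*t
    print(ay,'sole',X.round(4),'knob top ctr',Y.round(4))
_,t=load('t1.png')
for z in (.093,.095,.097): print('top cam knob',onz(t,300+103/4,180+387/4,z))
E
```

```text
[[0.4118, 0.1114, 0.008], [0.4585, 0.1126, 0.008], [0.4611, 0.0642, 0.008], [0.4135, 0.0631, 0.008]] cup mid [0.43623143 0.08779614 0.008     ]
boss edge [0.4347197  0.10262651 0.056     ] axis y 0.08612651267531614
boss side [0.41949657 0.08324554 0.056     ]
boss side [0.45096312 0.08460486 0.056     ]
0.0878 sole [0.435  0.0988 0.0147] knob top ctr [0.4358 0.0878 0.0988]
0.0895 sole [0.435  0.1005 0.0158] knob top ctr [0.4357 0.0895 0.0995]
0.091 sole [0.4349 0.102  0.0169] knob top ctr [0.4357 0.091  0.1001]
0.0925 sole [0.4348 0.1035 0.0179] knob top ctr [0.4356 0.0925 0.1007]
top cam knob [0.43212182 0.09051805 0.093     ]
top cam knob [0.43204964 0.0907687  0.095     ]
top cam knob [0.43197745 0.09101935 0.097     ]
```

Call:
arm_command:
  rows:
    - [0, 0, 0, 0, 8, 0, 60]
    - [0, 0, 0, 0, 16, 0, 60]
    - [0, 0, 0, 0, 25, 0, 60]
    - [0, 0, 0, 0, 25, 0, 60]
    - [0, 0, 0, 0, 25, 0, 60]

```text
clock: 8.5
tcp_pos: [0.4284, 0.2843, 0.1359]
eef_rot: [-0.0, 0.695, 0.719, 0.001]
wrist_force: [0.7, 0.7, 0.5]
grip_width: 0.0602
```

```bash
python3 - <<'E'
from h import *
s=r.sense();print(s['clock'],s['tcp_pos'],s['eef_rot'],s['joint_positions'],s['wrist_force'],s['wrist_torque'])
from scipy.spatial.transform import Rotation as R
q=s['eef_rot'];M=R.from_quat([q[1],q[2],q[3],q[0]]).as_matrix();print(M.round(4).tolist())
print(M.T@(np.array([.4345,.0905,.135])-s['tcp_pos'])*1000)
E
```

```text
8.5 [0.42839703 0.2843062  0.13592968] [-8.28208651e-05  6.95432258e-01  7.18591386e-01  6.22274959e-04] [-0.6434717   0.75949826 -0.00804577  1.82173075  0.00977797  0.55919634
 -0.62483519] [0.70605182 0.70983658 0.51904723] [ 0.05258492 -0.00971647 -0.00861521]
[[-0.0327, 0.9995, 0.0007], [0.9995, 0.0327, 0.001], [0.001, 0.0008, -1.0]]
[-193.90292772   -0.24763759    0.73858947]
```

Call:
arm_command:
  rows:
    - [-20, 0, 0, 0, 0, -7, 60]
    - [-50, 0, 0, 0, 0, -14, 60]
    - [-90, 0, 0, 0, 0, -21, 60]
    - [-130, 0, 0, 0, 0, -28, 60]
    - [-165, 0, 0, 0, 0, -35, 60]
    - [-193.9, -0.2, 0, 0, 0, -42, 60]
    - [-193.9, -0.2, 0, 0, 0, -50, 60]
    - [-193.9, -0.2, 0, 0, 0, -58, 60]
    - [-193.9, -0.2, 0, 0, 0, -66, 60]
    - [-193.9, -0.2, 0, 0, 0, -74, 60]
    - [-193.9, -0.2, 0, 0, 0, -80, 60]
    - [-193.9, -0.2, 0, 0, 0, -80, 60]

```text
clock: 9.7
tcp_pos: [0.4344, 0.093, 0.1351]
eef_rot: [-0.0, 0.067, 0.998, -0.0]
wrist_force: [0.2, -0.0, -1.1]
grip_width: 0.06
```

Call:
arm_command:
  rows:
    - [0, 0, 0, 0, 0, -8, 60]
    - [0, 0, 0, 0, 0, -16, 60]
    - [0, 0, 0, 0, 0, -24, 60]
    - [0, 0, 0, 0, 0, -32, 60]
    - [0, 0, 0, 0, 0, -40, 60]
    - [0, 0, 0, 0, 0, -48, 60]
    - [0, 0, 0, 0, 0, -56, 60]
    - [0, 0, 0, 0, 0, -64, 60]
    - [0, 0, 0, 0, 0, -72, 60]
    - [0, 0, 0, 0, 0, -75, 60]
    - [0, 0, 0, 0, 0, -75, 60]
    - [0, 0, 0, 0, 0, -75, 60]

```text
clock: 10.9
tcp_pos: [0.4343, 0.093, 0.1351]
eef_rot: [-0.0, -0.552, 0.834, 0.0]
wrist_force: [0.3, -0.4, -0.4]
grip_width: 0.0598
```

```bash
cat >> h.py <<'E'
from scipy.spatial.transform import Rotation as R
def tool(s):
    q=s['eef_rot'];return R.from_quat([q[1],q[2],q[3],q[0]]).as_matrix()
E
python3 - <<'E'
from h import *
s=r.sense();M=tool(s);print(s['clock'],s['tcp_pos'],M.round(3).tolist(),s['joint_positions'].round(3),s['wrist_force'],s['wrist_torque'])
im,c=snap('wrist','w8.png');snap('side','s8.png');snap('top','t8.png')
b=cv2.imread('pics/w8.png');cv2.imwrite('pics/w8b.png',cv2.resize(b,(800,600),interpolation=cv2.INTER_CUBIC))
b=cv2.imread('pics/s8.png')[100:220,280:420];cv2.imwrite('pics/s8b.png',cv2.resize(b,None,fx=5,fy=5,interpolation=cv2.INTER_CUBIC))
P=s['tcp_pos']; print('proj axis at .0985 from TCP',proj(c,[P[0],P[1],.0985])/.7)
E
```

```text
10.9 [0.43425823 0.09301771 0.13508374] [[-0.392, -0.92, -0.0], [-0.92, 0.392, -0.0], [0.0, 0.0, -1.0]] [ 0.156  0.798 -0.798  2.046  0.917  0.702  1.49 ] [ 0.26705049 -0.39350589 -0.36800002] [-0.03755408 -0.01384015 -0.01173599]
proj axis at .0985 from TCP [401.09183986 342.97031262]
```

View pics/w8b.png

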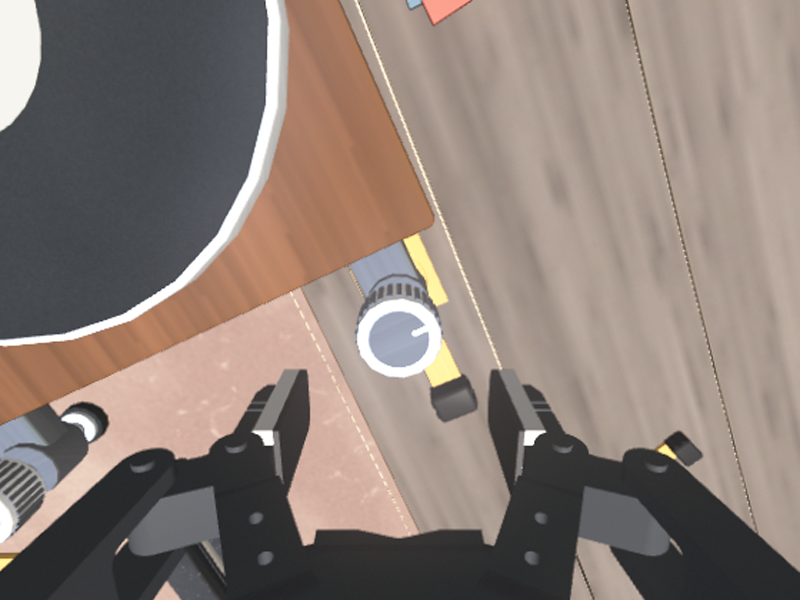

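View pics/s8b.png

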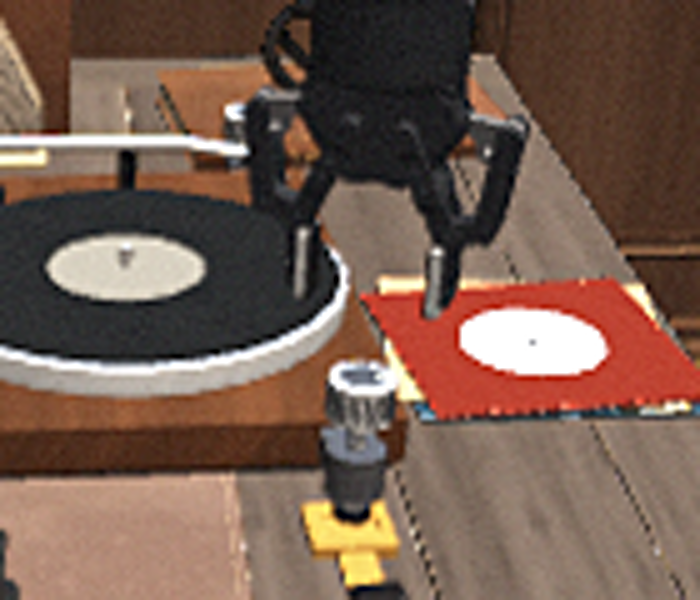

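The knob top is at (399,338) and the jaw axis projects to (401,343), so I need a correction of about 2 mm. It agrees with the earlier estimate (0.4343, 0.0907). I'll go down round the upper part of the knob.

Call:
arm_command:
  rows:
    - [2.2, -0.7, 10, 0, 0, 0, 60]
    - [2.2, -0.7, 30, 0, 0, 0, 60]
    - [2.2, -0.7, 48, 0, 0, 0, 60]
    - [2.2, -0.7, 58, 0, 0, 0, 60]
    - [2.2, -0.7, 58, 0, 0, 0, 60]
    - [2.2, -0.7, 58, 0, 0, 0, 60]
    - [2.2, -0.7, 58, 0, 0, 0, 45]
    - [2.2, -0.7, 58, 0, 0, 0, 45]
  newtons: 20

```text
clock: 11.85
tcp_pos: [0.4344, 0.0906, 0.0777]
eef_rot: [0.0, -0.553, 0.833, -0.0]
wrist_force: [-0.4, -0.4, -0.1]
grip_width: 0.0451
```

```bash
python3 - <<'E'
from h import *
s=r.sense();M=tool(s);print(s['clock'],s['tcp_pos'],M.round(3).tolist(),s['joint_positions'].round(3),s['wrist_force'],s['wrist_torque'],s['grip_width'])
im,c=snap('wrist','w9.png');snap('side','s9.png')
b=cv2.imread('pics/w9.png');cv2.imwrite('pics/w9b.png',cv2.resize(b,(800,600),interpolation=cv2.INTER_CUBIC))
b=cv2.imread('pics/s9.png')[100:220,280:420];cv2.imwrite('pics/s9b.png',cv2.resize(b,None,fx=5,fy=5,interpolation=cv2.INTER_CUBIC))
E
```

```text
11.85 [0.43439433 0.09057195 0.07765492] [[-0.389, -0.921, 0.001], [-0.921, 0.389, 0.0], [-0.0, -0.001, -1.0]] [ 0.091  0.89  -0.674  2.096  1.111  0.572  1.33 ] [-0.3923257  -0.39150166 -0.11218197] [-0.00460135  0.01485879 -0.02570488] 0.04505987956767121
```

View pics/w9b.png

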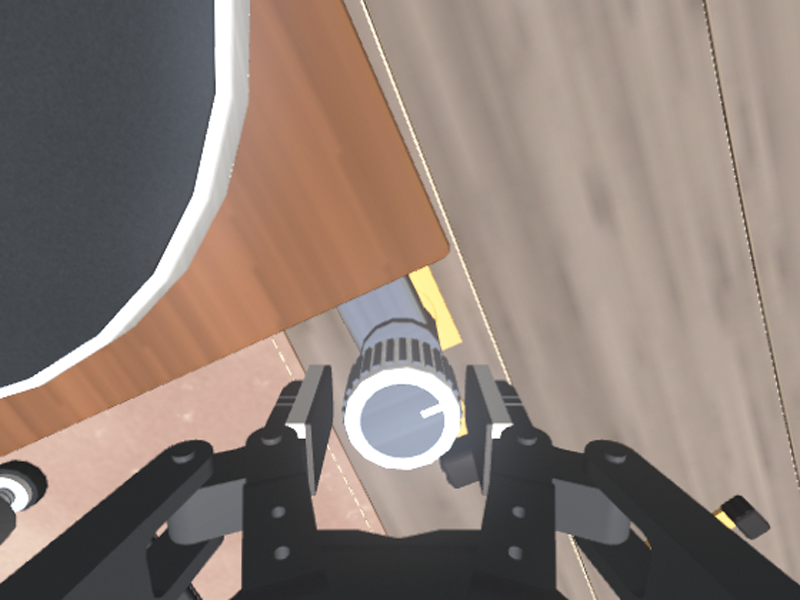

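View pics/s9b.png

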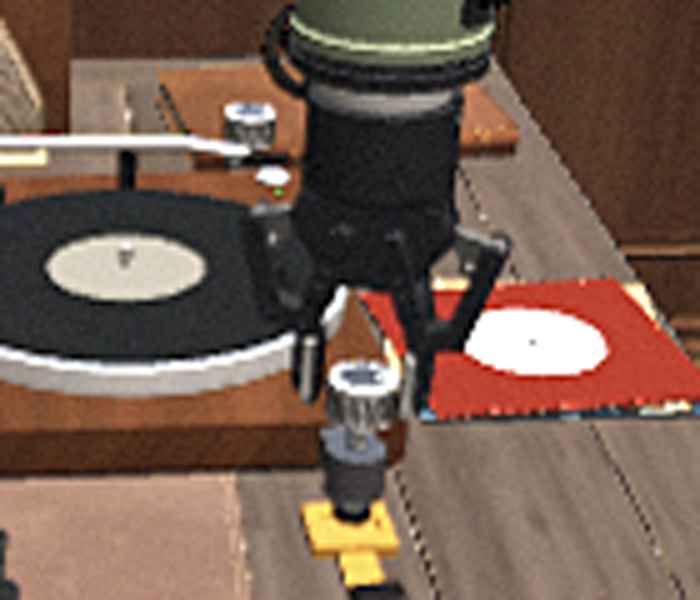

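Call:
arm_command:
  rows:
    - [0, 0.9, 0, 0, 0, 0, 42]
    - [0, 0.9, 0, 0, 0, 0, 40]
    - [0, 0.9, 0, 0, 0, 0, 38]
    - [0, 0.9, 0, 0, 0, 0, 37]
    - [0, 0.9, 0, 0, 0, 0, 35]
    - [0, 0.9, 0, 0, 0, 0, 32]
    - [0, 0.9, 0, 0, 0, 0, 30]
    - [0, 0.9, 0, 0, 0, 0, 30]
  newtons: 20

```text
clock: 12.75
tcp_pos: [0.4334, 0.091, 0.0772]
eef_rot: [0.0, -0.553, 0.833, -0.0]
wrist_force: [0.5, -0.6, 3.2]
grip_width: 0.035
```

```bash
cat > st.py <<'E'
from h import *
def st(n=6,cam='top'):
    F=[];T=[]
    for i in range(n):
        s=r.sense();F.append(s['wrist_force']);T.append(s['wrist_torque']);
        if i<n-1: get_image(cam)
    M=tool(s);yaw=np.degrees(np.arctan2(M[1,0],M[0,0]))
    print('t',round(s['clock'],2),'tcp',(s['tcp_pos']*1000).round(2),'yaw',yaw.round(2),'F',np.mean(F,0).round(2),'sd',np.std(F,0).round(2),'T',np.mean(T,0).round(4),'sd',np.std(T,0).round(4),'grip',round(s['grip_width']*1000,2),'j',s['joint_positions'].round(2))
E
python3 -c "
from st import *
st()"
```

```text
t 13.0 tcp [433.39  91.    77.21] yaw -112.84 F [ 0.29 -0.28  3.74] sd [0.33 0.48 0.44] T [-0.1025 -0.1248  0.0052] sd [0.0225 0.0146 0.0198] grip 35.16 j [ 0.09  0.89 -0.67  2.1   1.11  0.57  1.33]
```

The knob is gripped at 35 mm, with the sideways forces near zero. I'll start turning clockwise, feeding down with the pitch.

Call:
arm_command:
  rows:
    - [0, 0, 0, 0, 0, 8, 30]
    - [0, 0, 0.2, 0, 0, 16, 30]
    - [0, 0, 0.5, 0, 0, 24, 30]
    - [0, 0, 0.8, 0, 0, 32, 30]
    - [0, 0, 1.1, 0, 0, 40, 30]
    - [0, 0, 1.1, 0, 0, 40, 30]

```text
clock: 13.6
tcp_pos: [0.4331, 0.0912, 0.076]
eef_rot: [-0.0, -0.234, 0.972, 0.0]
wrist_force: [-1.9, 1.4, -1.7]
grip_width: 0.0353
```

```bash
python3 -c "
from st import *
st(8)"
```

```text
t 13.95 tcp [433.2   91.1   76.02] yaw -152.75 F [-2.    2.31 -0.49] sd [0.65 1.03 0.71] T [ 0.6362  0.4766 -0.0308] sd [0.1121 0.0817 0.053 ] grip 35.21 j [-0.    0.85 -0.5   2.1   1.    0.44  0.75]
```

```bash
python3 - <<'E'
from st import *
st(1)
im,c=snap('wrist','w10.png')
b=cv2.imread('pics/w10.png');cv2.imwrite('pics/w10b.png',cv2.resize(b,(800,600),interpolation=cv2.INTER_CUBIC))
st(6)
E
```

```text
t 13.95 tcp [433.2   91.1   76.02] yaw -152.75 F [-3.23  3.15 -0.08] sd [0. 0. 0.] T [0.8023 0.579  0.0571] sd [0. 0. 0.] grip 35.21 j [-0.    0.85 -0.5   2.1   1.    0.44  0.75]
t 14.25 tcp [433.26  91.07  76.05] yaw -152.82 F [-2.49  3.55 -1.05] sd [0.4  0.54 0.3 ] T [0.9405 0.6864 0.0447] sd [0.0238 0.0397 0.0208] grip 35.37 j [-0.    0.85 -0.5   2.1   1.    0.44  0.75]
```

View pics/w10b.png

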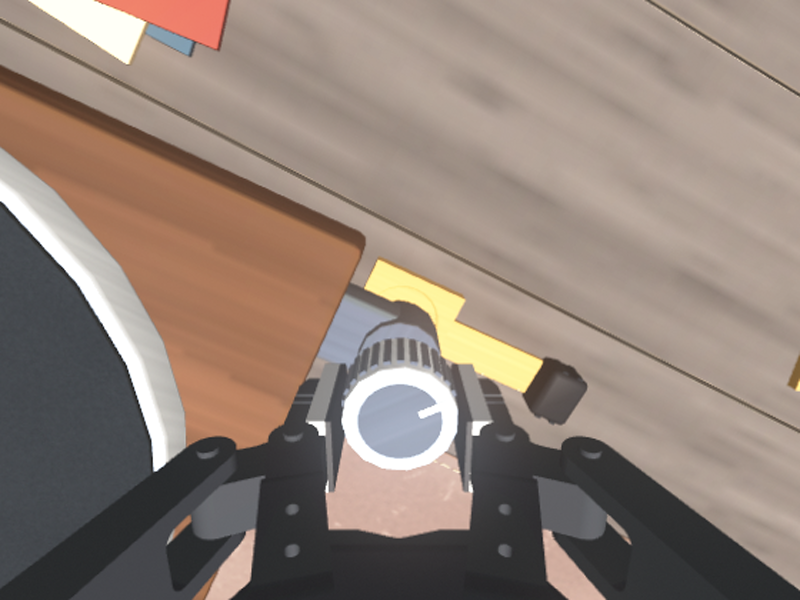

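Call:
arm_command:
  rows:
    - [0, 0, 0, 0, 0, 0, 41]
    - [0, 0, 0, 0, 0, 0, 41]
    - [-0.7, 0.35, 0, 0, 0, 0, 41]
    - [-0.7, 0.35, 0, 0, 0, 0, 41]
    - [-0.7, 0.35, 0, 0, 0, 0, 37]
    - [-0.7, 0.35, 0, 0, 0, 0, 34]
    - [-0.7, 0.35, 0, 0, 0, 0, 30]
    - [-0.7, 0.35, 0, 0, 0, 0, 30]

```text
clock: 15.05
tcp_pos: [0.4338, 0.0916, 0.0761]
eef_rot: [0.0, -0.235, 0.972, 0.0]
wrist_force: [-0.6, 0.3, 4.7]
grip_width: 0.0351
```

```bash
python3 -c "
from st import *
st(6)"
```

```text
t 15.3 tcp [433.8   91.63  76.11] yaw -152.84 F [-0.38  0.08  4.05] sd [0.35 0.5  0.67] T [ 0.0794  0.0783 -0.0088] sd [0.0283 0.0373 0.0199] grip 34.99 j [-0.    0.86 -0.5   2.1   1.    0.44  0.75]
```

Call:
arm_command:
  rows:
    - [0, 0, 0.05, 0, 0, 6, 30]
    - [0, 0, 0.2, 0, 0, 12, 30]
    - [0, 0, 0.4, 0, 0, 18, 30]
    - [0, 0, 0.6, 0, 0, 24, 30]
    - [0, 0, 0.8, 0, 0, 30, 30]
    - [0, 0, 1.0, 0, 0, 36, 30]

```text
clock: 15.9
tcp_pos: [0.4338, 0.0916, 0.075]
eef_rot: [-0.0, 0.079, 0.997, 0.0]
wrist_force: [-0.7, 0.5, 1.2]
grip_width: 0.0353
```

```bash
python3 -c "
from st import *
st(1);get_image('top');st(1);get_image('top');st(1);get_image('top');st(1);st(4)"
```

```text
t 15.9 tcp [433.82  91.64  75.04] yaw 170.92 F [-0.7   0.53  1.19] sd [0. 0. 0.] T [0.0772 0.13   0.1095] sd [0. 0. 0.] grip 35.28 j [-0.09  0.83 -0.33  2.1   0.82  0.34  0.3 ]
t 15.95 tcp [433.74  91.68  75.02] yaw 170.54 F [ 0.21  0.67 -1.  ] sd [0. 0. 0.] T [ 0.0063  0.0287 -0.0256] sd [0. 0. 0.] grip 35.26 j [-0.09  0.83 -0.33  2.1   0.82  0.33  0.29]
t 16.0 tcp [433.76  91.64  75.04] yaw 171.05 F [-0.08  0.71  0.02] sd [0. 0. 0.] T [ 0.1069  0.0064 -0.0756] sd [0. 0. 0.] grip 35.47 j [-0.09  0.83 -0.33  2.1   0.82  0.34  0.3 ]
t 16.05 tcp [433.75  91.65  75.04] yaw 171.29 F [-0.43  1.13  1.08] sd [0. 0. 0.] T [ 0.0992  0.0663 -0.0762] sd [0. 0. 0.] grip 35.59 j [-0.09  0.83 -0.33  2.1   0.82  0.34  0.3 ]
t 16.2 tcp [433.77  91.61  75.03] yaw 171.3 F [-0.35  0.96  0.31] sd [0.18 0.44 0.59] T [ 0.1352  0.0333 -0.0682] sd [0.0348 0.0364 0.0132] grip 35.17 j [-0.09  0.83 -0.33  2.1   0.83  0.34  0.3 ]
```

```bash
cat >> st.py <<'E'
def q():
    s=r.sense();M=tool(s);yaw=np.degrees(np.arctan2(M[1,0],M[0,0]))
    print('t',round(s['clock'],2),'tcp',(s['tcp_pos']*1000).round(2),'yaw',yaw.round(2),'F',s['wrist_force'].round(2),'Tz',s['wrist_torque'][2].round(4),'tau7',s['tau'][6].round(4),'v7',s['joint_vel'][6].round(4),'T',s['wrist_torque'][:2].round(3),'grip',round(s['grip_width']*1000,2),'j7',s['joint_positions'][6].round(3))
E
python3 -c "
from st import *
q();get_image('top');q();get_image('top');q()"
```

```text
t 16.2 tcp [433.77  91.61  75.03] yaw 171.3 F [-0.33  0.62 -0.18] Tz -0.0841 tau7 0.0668 v7 -0.008 T [0.192 0.067] grip 35.17 j7 0.301
t 16.25 tcp [433.8   91.59  75.05] yaw 171.27 F [0.28 1.21 0.98] Tz -0.0322 tau7 0.0777 v7 -0.0053 T [0.188 0.045] grip 35.11 j7 0.301
t 16.3 tcp [433.78  91.58  75.03] yaw 171.24 F [0.19 1.5  0.01] Tz -0.0099 tau7 0.0648 v7 -0.0055 T [0.188 0.033] grip 34.89 j7 0.301
```

Call:
arm_command:
  rows:
    - [0, 0, 0.2, 0, 0, 6, 30]
    - [0, 0, 0.4, 0, 0, 12, 30]
    - [0, 0, 0.6, 0, 0, 18, 30]
    - [0, 0, 0.8, 0, 0, 24, 30]
    - [0, 0, 0.93, 0, 0, 28, 30]
    - [0, 0, 1.07, 0, 0, 32, 30]
    - [0, 0, 1.2, 0, 0, 36, 30]

```text
clock: 17.0
tcp_pos: [0.4338, 0.0916, 0.0739]
eef_rot: [-0.0, 0.382, 0.924, 0.0]
wrist_force: [0.7, 0.9, 0.5]
grip_width: 0.0351
```

```bash
python3 -c "
from st import *
q()"
```

```text
t 17.0 tcp [433.76  91.62  73.86] yaw 135.07 F [0.71 0.88 0.51] Tz 0.1076 tau7 1.1847 v7 -0.3897 T [0.129 0.091] grip 35.12 j7 -0.076
```

Call:
arm_command:
  rows:
    - [0, 0, 0.13, 0, 0, 4, 30]
    - [0, 0, 0.27, 0, 0, 8, 30]
    - [0, 0, 0.4, 0, 0, 12, 30]

```text
clock: 17.3
tcp_pos: [0.4337, 0.0916, 0.0735]
eef_rot: [-0.0, 0.477, 0.879, -0.0]
wrist_force: [-0.8, 0.9, 1.3]
grip_width: 0.0352
```

```bash
python3 -c "
from st import *
q()"
```

```text
t 17.3 tcp [433.73  91.62  73.45] yaw 123.07 F [-0.8   0.9   1.32] Tz 0.1061 tau7 1.1569 v7 -0.3789 T [0.175 0.133] grip 35.24 j7 -0.192
```

Call:
arm_command:
  rows:
    - [0, 0, 0.13, 0, 0, 4, 30]
    - [0, 0, 0.27, 0, 0, 8, 30]

```text
clock: 17.5
tcp_pos: [0.4337, 0.0916, 0.0732]
eef_rot: [-0.0, 0.537, 0.844, -0.0]
wrist_force: [-0.7, 1.0, 0.8]
grip_width: 0.0355
```

```bash
python3 -c "
from st import *
q()"
```

```text
t 17.5 tcp [433.75  91.61  73.19] yaw 115.07 F [-0.75  1.02  0.79] Tz 0.0967 tau7 1.1423 v7 -0.3743 T [0.139 0.092] grip 35.46 j7 -0.267
```

Call:
arm_command:
  rows:
    - [0, 0, 0.13, 0, 0, 4, 30]
    - [0, 0, 0.27, 0, 0, 8, 30]

```text
clock: 17.7
tcp_pos: [0.4337, 0.0916, 0.0729]
eef_rot: [-0.0, 0.594, 0.804, -0.0]
wrist_force: [-0.7, 1.0, 0.2]
grip_width: 0.0352
```

```bash
python3 -c "
from st import *
q()"
```

```text
t 17.7 tcp [433.73  91.62  72.92] yaw 107.07 F [-0.65  0.97  0.18] Tz 0.1132 tau7 1.1303 v7 -0.3685 T [0.123 0.087] grip 35.19 j7 -0.342
```

Call:
arm_command:
  rows:
    - [0, 0, 0.13, 0, 0, 4, 30]
    - [0, 0, 0.27, 0, 0, 8, 30]

```text
clock: 17.9
tcp_pos: [0.4337, 0.0916, 0.0727]
eef_rot: [-0.0, 0.649, 0.761, -0.0]
wrist_force: [-1.1, 0.6, 1.0]
grip_width: 0.0354
```

```bash
python3 -c "
from st import *
q()"
```

```text
t 17.9 tcp [433.74  91.63  72.67] yaw 99.07 F [-1.09  0.57  1.04] Tz 0.1144 tau7 1.121 v7 -0.3653 T [0.139 0.1  ] grip 35.43 j7 -0.416
```

Call:
arm_command:
  rows:
    - [0, 0, 0.13, 0, 0, 4, 30]

```text
clock: 18.0
tcp_pos: [0.4337, 0.0916, 0.0725]
eef_rot: [-0.0, 0.675, 0.738, -0.0]
wrist_force: [-0.4, 0.7, 0.4]
grip_width: 0.0353
```

```bash
python3 -c "
from st import *
q()"
```

```text
t 18.0 tcp [433.74  91.64  72.52] yaw 95.07 F [-0.38  0.69  0.36] Tz 0.065 tau7 1.1169 v7 -0.3654 T [0.143 0.137] grip 35.26 j7 -0.453
```

Call:
arm_command:
  rows:
    - [0, 0, 0.13, 0, 0, 4, 30]

```text
clock: 18.1
tcp_pos: [0.4337, 0.0916, 0.0724]
eef_rot: [-0.0, 0.7, 0.714, -0.0]
wrist_force: [-0.5, 0.6, 0.1]
grip_width: 0.0352
```

```bash
python3 -c "
from st import *
q()"
```

```text
t 18.1 tcp [433.72  91.65  72.39] yaw 91.07 F [-0.46  0.55  0.07] Tz 0.0944 tau7 1.1137 v7 -0.3635 T [0.175 0.107] grip 35.18 j7 -0.489
```

Call:
arm_command:
  rows:
    - [0, 0, 0.13, 0, 0, 4, 30]

```text
clock: 18.2
tcp_pos: [0.4337, 0.0916, 0.0722]
eef_rot: [-0.0, 0.725, 0.689, -0.0]
wrist_force: [-0.1, 1.7, 0.8]
grip_width: 0.0358
```

```bash
python3 -c "
from st import *
q()"
```

```text
t 18.2 tcp [433.7   91.61  72.25] yaw 87.07 F [-0.14  1.7   0.8 ] Tz 0.114 tau7 1.1108 v7 -0.3655 T [0.239 0.107] grip 35.8 j7 -0.526
```

tau7 is smooth to about 0.001, so contact should show in it clearly. I'll continue in 4° steps.

Call:
arm_command:
  rows:
    - [0, 0, 0.13, 0, 0, 4, 30]

```text
clock: 18.3
tcp_pos: [0.4337, 0.0917, 0.0721]
eef_rot: [-0.0, 0.749, 0.663, -0.0]
wrist_force: [-0.3, 1.2, 0.7]
grip_width: 0.0357
```

```bash
python3 -c "
from st import *
q()"
```

```text
t 18.3 tcp [433.74  91.65  72.14] yaw 83.07 F [-0.28  1.18  0.74] Tz 0.055 tau7 1.1084 v7 -0.3617 T [0.198 0.118] grip 35.67 j7 -0.562
```

Call:
arm_command:
  rows:
    - [0, 0, 0.13, 0, 0, 4, 30]

```text
clock: 18.4
tcp_pos: [0.4337, 0.0916, 0.072]
eef_rot: [-0.0, 0.771, 0.637, -0.0]
wrist_force: [-0.5, 1.2, 0.6]
grip_width: 0.0352
```

```bash
python3 -c "
from st import *
q()"
```

```text
t 18.4 tcp [433.69  91.65  71.98] yaw 79.07 F [-0.49  1.16  0.56] Tz 0.0352 tau7 1.1062 v7 -0.3612 T [0.16  0.108] grip 35.25 j7 -0.598
```

Call:
arm_command:
  rows:
    - [0, 0, 0.13, 0, 0, 4, 30]

```text
clock: 18.5
tcp_pos: [0.4337, 0.0917, 0.0719]
eef_rot: [-0.0, 0.793, 0.609, -0.0]
wrist_force: [1.0, 0.2, 0.5]
grip_width: 0.0351
```

```bash
python3 -c "
from st import *
q()"
```

```text
t 18.5 tcp [433.74  91.66  71.86] yaw 75.07 F [1.02 0.24 0.52] Tz 0.1302 tau7 1.1043 v7 -0.3613 T [0.133 0.067] grip 35.09 j7 -0.635
```

Call:
arm_command:
  rows:
    - [0, 0, 0.13, 0, 0, 4, 30]

```text
clock: 18.6
tcp_pos: [0.4337, 0.0917, 0.0717]
eef_rot: [-0.0, 0.814, 0.581, -0.0]
wrist_force: [0.9, 0.3, -0.2]
grip_width: 0.035
```

```bash
python3 -c "
from st import *
q()"
```

```text
t 18.6 tcp [433.72  91.65  71.72] yaw 71.07 F [ 0.87  0.31 -0.16] Tz 0.1217 tau7 1.1027 v7 -0.3603 T [0.204 0.028] grip 35.02 j7 -0.671
```

Call:
arm_command:
  rows:
    - [0, 0, 0.13, 0, 0, 4, 30]

```text
clock: 18.7
tcp_pos: [0.4337, 0.0917, 0.0716]
eef_rot: [-0.0, 0.834, 0.552, -0.0]
wrist_force: [-0.4, 1.3, 0.8]
grip_width: 0.0351
```

```bash
python3 -c "
from st import *
q()"
```

```text
t 18.7 tcp [433.72  91.65  71.6 ] yaw 67.07 F [-0.35  1.28  0.76] Tz 0.1503 tau7 1.1013 v7 -0.3604 T [ 0.166 -0.003] grip 35.1 j7 -0.707
```

Call:
arm_command:
  rows:
    - [0, 0, 0.13, 0, 0, 4, 30]

```text
clock: 18.8
tcp_pos: [0.4337, 0.0917, 0.0715]
eef_rot: [-0.0, 0.852, 0.523, -0.0]
wrist_force: [0.2, 0.5, -0.0]
grip_width: 0.0351
```

```bash
python3 -c "
from st import *
q()"
```

```text
t 18.8 tcp [433.72  91.65  71.45] yaw 63.07 F [ 0.21  0.53 -0.01] Tz 0.0755 tau7 1.1002 v7 -0.3609 T [0.187 0.084] grip 35.15 j7 -0.743
```

```bash
python3 - <<'E'
from st import *
q()
im,c=snap('wrist','w11.png');snap('side','s11.png')
q()
b=cv2.imread('pics/w11.png')[220:400,190:430];cv2.imwrite('pics/w11b.png',cv2.resize(b,(800,600),interpolation=cv2.INTER_CUBIC))
b=cv2.imread('pics/s11.png')[160:220,310:390];cv2.imwrite('pics/s11b.png',cv2.resize(b,None,fx=8,fy=8,interpolation=cv2.INTER_CUBIC))
E
```

```text
t 18.8 tcp [433.72  91.65  71.45] yaw 63.07 F [ 0.21  0.53 -0.01] Tz 0.0755 tau7 1.1002 v7 -0.3609 T [0.187 0.084] grip 35.15 j7 -0.743
t 18.9 tcp [433.7   91.62  71.45] yaw 63.14 F [ 0.45  0.35 -0.35] Tz -0.1053 tau7 -1.0115 v7 0.0424 T [0.191 0.067] grip 35.1 j7 -0.743
```

View pics/w11b.png

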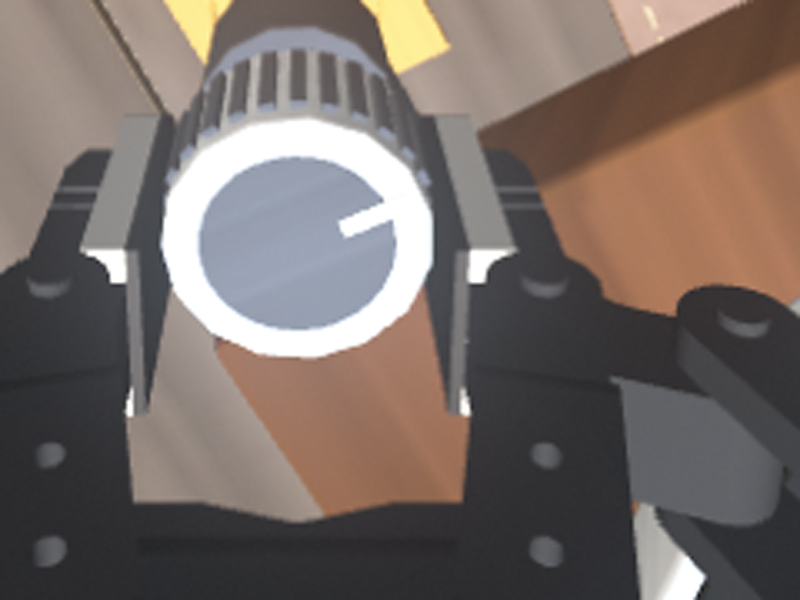

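View pics/s11b.png

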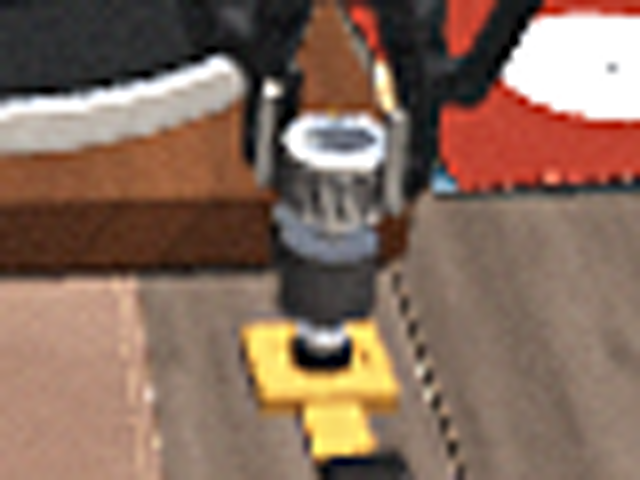

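```bash
python3 - <<'E'
from h import *
_,c=load('s11.png')
f=lambda p:((np.array(p)-[310,160])*8).round(0)
cx,cy=.4352,.0912
a=np.radians(2.15);Rm=np.array([[np.cos(a),-np.sin(a)],[np.sin(a),np.cos(a)]])
for p in [(.023,-.023),(-.023,-.023),(-.023,.023),(.023,.023)]:
    w=Rm@np.array(p)+[cx,cy];print(p,f(proj(c,[*w,.008])))
for z in (.006,.007,.008,.009,.010,.012): print('sole',z,f(proj(c,[.4340,.0915+.011,z])))
print('knob top',f(proj(c,[.434,.0915,.0924])),f(proj(c,[.434,.0915,.0904])))
E
```

```text
(0.023, -0.023) [235. 321.]
(-0.023, -0.023) [366. 316.]
(-0.023, 0.023) [392. 385.]
(0.023, 0.023) [256. 390.]
sole 0.006 [320. 375.]
sole 0.007 [320. 372.]
sole 0.008 [320. 370.]
sole 0.009 [320. 367.]
sole 0.01 [321. 365.]
sole 0.012 [321. 360.]
knob top [334. 134.] [334. 139.]
```

Call:
arm_command:
  rows:
    - [0, 0, 0.13, 0, 0, 4, 30]
    - [0, 0, 0.27, 0, 0, 8, 30]

```text
clock: 19.1
tcp_pos: [0.4337, 0.0916, 0.0712]
eef_rot: [-0.0, 0.886, 0.463, -0.0]
wrist_force: [-0.4, 0.5, -0.1]
grip_width: 0.0354
```

```bash
python3 -c "
from st import *
q()"
```

```text
t 19.1 tcp [433.71  91.65  71.21] yaw 55.19 F [-0.38  0.51 -0.1 ] Tz 0.1051 tau7 1.2027 v7 -0.3622 T [0.243 0.068] grip 35.42 j7 -0.815
```

Call:
arm_command:
  rows:
    - [0, 0, 0.13, 0, 0, 4, 30]

```text
clock: 19.2
tcp_pos: [0.4337, 0.0916, 0.0711]
eef_rot: [-0.0, 0.902, 0.432, -0.0]
wrist_force: [-0.3, 1.1, 0.9]
grip_width: 0.0352
```

```bash
python3 -c "
from st import *
q()"
```

```text
t 19.2 tcp [433.71  91.64  71.08] yaw 51.18 F [-0.31  1.1   0.88] Tz 0.0559 tau7 1.1035 v7 -0.3603 T [0.24  0.048] grip 35.21 j7 -0.851
```

Call:
arm_command:
  rows:
    - [0, 0, 0.13, 0, 0, 4, 30]

```text
clock: 19.3
tcp_pos: [0.4337, 0.0917, 0.071]
eef_rot: [-0.0, 0.916, 0.4, -0.0]
wrist_force: [-0.0, 1.8, 1.1]
grip_width: 0.035
```

```bash
python3 -c "
from st import *
q()"
```

```text
t 19.3 tcp [433.75  91.68  70.97] yaw 47.19 F [-0.03  1.77  1.05] Tz 0.0765 tau7 1.0966 v7 -0.3592 T [0.259 0.055] grip 35.0 j7 -0.887
```

Call:
arm_command:
  rows:
    - [0, 0, 0.13, 0, 0, 4, 30]

```text
clock: 19.4
tcp_pos: [0.4337, 0.0917, 0.0709]
eef_rot: [-0.0, 0.93, 0.368, -0.0]
wrist_force: [-0.5, 1.5, 2.4]
grip_width: 0.035
```

```bash
python3 -c "
from st import *
q()"
```

```text
t 19.4 tcp [433.74  91.69  70.86] yaw 43.19 F [-0.46  1.49  2.36] Tz 0.0526 tau7 1.0926 v7 -0.3587 T [0.212 0.095] grip 34.97 j7 -0.923
```

```bash
python3 -c "
from st import *
get_image('top');get_image('top')
st(8);q()"
```

```text
t 19.85 tcp [433.71  91.64  70.84] yaw 43.23 F [-1.13  1.22  2.18] sd [0.27 0.55 0.45] T [ 0.3584  0.1556 -0.0161] sd [0.0482 0.0292 0.053 ] grip 34.92 j [-0.31  0.83  0.05  2.11 -0.17  0.2  -0.92]
t 19.85 tcp [433.71  91.64  70.84] yaw 43.23 F [-0.5   2.52  2.43] Tz 0.0174 tau7 0.0152 v7 -0.004 T [0.363 0.176] grip 34.92 j7 -0.923
```

Call:
arm_command:
  rows:
    - [0, 0, 0, 0, 0, 1, 30]
    - [0, 0, 0.03, 0, 0, 2, 30]
    - [0, 0, 0.07, 0, 0, 3, 30]
    - [0, 0, 0.1, 0, 0, 4, 30]

```text
clock: 20.25
tcp_pos: [0.4338, 0.0916, 0.0707]
eef_rot: [-0.0, 0.942, 0.334, -0.0]
wrist_force: [-1.7, 0.9, 3.8]
grip_width: 0.0351
```

```bash
python3 -c "
from st import *
q();get_image('top');get_image('top')
st(6);q()"
```

```text
t 20.25 tcp [433.8   91.63  70.75] yaw 39.08 F [-1.73  0.9   3.79] Tz 0.019 tau7 0.2015 v7 -0.0879 T [0.469 0.222] grip 35.13 j7 -0.96
t 20.6 tcp [433.78  91.62  70.75] yaw 39.17 F [-0.79  1.42  3.04] sd [0.47 0.26 0.43] T [ 0.4938  0.2588 -0.0227] sd [0.0403 0.034  0.0124] grip 34.66 j [-0.31  0.83  0.06  2.11 -0.21  0.2  -0.96]
t 20.6 tcp [433.78  91.62  70.75] yaw 39.17 F [-0.51  1.82  2.87] Tz -0.047 tau7 0.0301 v7 0.0011 T [0.483 0.299] grip 34.66 j7 -0.96
```

Fz has started to climb, from about 0 to 3 N over the last 12°, which looks like contact. I'll turn back 20° with matched lift to get a clean baseline, then approach again slowly.

Call:
arm_command:
  rows:
    - [0, 0, -0.13, 0, 0, -4, 30]
    - [0, 0, -0.27, 0, 0, -8, 30]
    - [0, 0, -0.4, 0, 0, -12, 30]
    - [0, 0, -0.53, 0, 0, -16, 30]
    - [0, 0, -0.67, 0, 0, -20, 30]
    - [0, 0, -0.67, 0, 0, -20, 30]

```text
clock: 21.2
tcp_pos: [0.4338, 0.0915, 0.0714]
eef_rot: [-0.0, 0.869, 0.494, -0.0]
wrist_force: [-1.0, 1.7, 0.6]
grip_width: 0.0348
```

```bash
python3 -c "
from st import *
get_image('top');get_image('top')
st(6);q()"
```

```text
t 21.55 tcp [433.74  91.58  71.38] yaw 59.11 F [-0.61  1.46 -1.  ] sd [0.37 0.45 0.92] T [0.3731 0.2252 0.0672] sd [0.0279 0.028  0.0201] grip 34.95 j [-0.29  0.83  0.01  2.11 -0.04  0.2  -0.78]
t 21.55 tcp [433.74  91.58  71.38] yaw 59.11 F [-0.65  1.24 -0.96] Tz 0.0278 tau7 -0.0457 v7 0.0021 T [0.344 0.272] grip 34.95 j7 -0.779
```

Call:
arm_command:
  rows:
    - [0, 0, 0.07, 0, 0, 2, 30]
    - [0, 0, 0.13, 0, 0, 4, 30]
    - [0, 0, 0.13, 0, 0, 4, 30]

```text
clock: 21.85
tcp_pos: [0.4338, 0.0916, 0.0713]
eef_rot: [-0.0, 0.887, 0.462, -0.0]
wrist_force: [-1.1, 1.1, -1.3]
grip_width: 0.0353
```

```bash
python3 -c "
from st import *
get_image('top');get_image('top')
st(6);q()"
```

```text
t 22.2 tcp [433.79  91.61  71.26] yaw 55.16 F [-0.73  1.6  -2.44] sd [0.77 0.5  0.42] T [ 0.4016  0.285  -0.0814] sd [0.0083 0.0117 0.0317] grip 35.24 j [-0.29  0.83  0.02  2.11 -0.07  0.2  -0.82]
t 22.2 tcp [433.79  91.61  71.26] yaw 55.16 F [-1.5   1.51 -3.24] Tz -0.1206 tau7 0.0865 v7 -0.0016 T [0.384 0.281] grip 35.24 j7 -0.815
```

Call:
arm_command:
  rows:
    - [0, 0, 0.07, 0, 0, 2, 30]
    - [0, 0, 0.14, 0, 0, 4, 30]
    - [0, 0, 0.14, 0, 0, 4, 30]

```text
clock: 22.5
tcp_pos: [0.4338, 0.0916, 0.0711]
eef_rot: [0.0, 0.902, 0.431, -0.0]
wrist_force: [-1.4, 3.0, -1.9]
grip_width: 0.0353
```

```bash
python3 -c "
from st import *
get_image('top');get_image('top')
st(6);q()"
```

```text
t 22.85 tcp [433.78  91.62  71.15] yaw 51.17 F [-1.13  1.48 -2.23] sd [0.58 0.52 0.52] T [ 0.4505  0.2819 -0.0928] sd [0.0307 0.0272 0.0213] grip 35.2 j [-0.3   0.83  0.03  2.11 -0.11  0.2  -0.85]
t 22.85 tcp [433.78  91.62  71.15] yaw 51.17 F [-1.09  1.88 -1.94] Tz -0.0815 tau7 0.0835 v7 -0.0011 T [0.431 0.291] grip 35.2 j7 -0.851
```

Call:
arm_command:
  rows:
    - [0, 0, 0.07, 0, 0, 2, 30]
    - [0, 0, 0.13, 0, 0, 4, 30]
    - [0, 0, 0.13, 0, 0, 4, 30]

```text
clock: 23.15
tcp_pos: [0.4338, 0.0916, 0.071]
eef_rot: [0.0, 0.917, 0.399, -0.0]
wrist_force: [-1.3, 0.3, -0.3]
grip_width: 0.0354
```

```bash
python3 -c "
from st import *
get_image('top');get_image('top')
st(6);q()"
```

```text
t 23.5 tcp [433.79  91.6   71.02] yaw 47.16 F [-1.5   1.96 -0.9 ] sd [0.48 0.51 0.39] T [ 0.4801  0.3331 -0.0835] sd [0.0215 0.017  0.0308] grip 34.91 j [-0.3   0.83  0.04  2.11 -0.14  0.2  -0.89]
t 23.5 tcp [433.79  91.6   71.02] yaw 47.16 F [-1.36  1.58 -0.35] Tz -0.0369 tau7 0.0805 v7 0.0009 T [0.462 0.358] grip 34.91 j7 -0.887
```

Call:
arm_command:
  rows:
    - [0, 0, 0.07, 0, 0, 2, 30]
    - [0, 0, 0.13, 0, 0, 4, 30]
    - [0, 0, 0.13, 0, 0, 4, 30]

```text
clock: 23.8
tcp_pos: [0.4338, 0.0916, 0.0709]
eef_rot: [0.0, 0.93, 0.367, -0.0]
wrist_force: [-1.0, 1.3, 0.8]
grip_width: 0.035
```

```bash
python3 -c "
from st import *
get_image('top');get_image('top')
st(6);q()"
```

```text
t 24.15 tcp [433.81  91.6   70.89] yaw 43.16 F [-1.18  1.93  1.18] sd [0.29 0.61 0.43] T [ 0.5152  0.3312 -0.0572] sd [0.0212 0.028  0.0191] grip 35.34 j [-0.31  0.83  0.05  2.11 -0.17  0.2  -0.92]
t 24.15 tcp [433.81  91.6   70.89] yaw 43.16 F [-1.02  2.1   1.35] Tz -0.0567 tau7 0.0785 v7 0.0004 T [0.529 0.305] grip 35.34 j7 -0.923
```

Call:
arm_command:
  rows:
    - [0, 0, 0.07, 0, 0, 2, 30]
    - [0, 0, 0.14, 0, 0, 4, 30]
    - [0, 0, 0.14, 0, 0, 4, 30]

```text
clock: 24.45
tcp_pos: [0.4338, 0.0916, 0.0708]
eef_rot: [-0.0, 0.943, 0.334, -0.0]
wrist_force: [-2.0, 1.6, 3.0]
grip_width: 0.0349
```

```bash
python3 -c "
from st import *
get_image('top');get_image('top')
st(6);q()"
```

```text
t 24.8 tcp [433.79  91.62  70.76] yaw 39.16 F [-1.14  1.95  2.83] sd [0.31 0.39 0.32] T [ 0.5193  0.3216 -0.0839] sd [0.0225 0.028  0.0137] grip 35.21 j [-0.31  0.83  0.05  2.11 -0.21  0.2  -0.96]
t 24.8 tcp [433.79  91.62  70.76] yaw 39.16 F [-1.55  1.85  3.03] Tz -0.1101 tau7 0.0769 v7 0.0002 T [0.507 0.361] grip 35.21 j7 -0.96
```

A clear hinge: Fz sits flat at about -2.3 N until yaw 50°, then rises about 0.45 N per degree. So the pad touches at yaw ≈ 50°, and I'm now 11° (0.37 mm) past that, more than "lightly". I'll back off to before contact, then come forward to about 5° past it.

Call:
arm_command:
  rows:
    - [0, 0, -0.1, 0, 0, -4, 30]
    - [0, 0, -0.25, 0, 0, -8, 30]
    - [0, 0, -0.38, 0, 0, -12, 30]
    - [0, 0, -0.47, 0, 0, -14, 30]
    - [0, 0, -0.47, 0, 0, -14, 30]
    - [0, 0, -0.4, 0, 0, -12, 30]
    - [0, 0, -0.33, 0, 0, -10, 30]
    - [0, 0, -0.27, 0, 0, -8, 30]
    - [0, 0, -0.2, 0, 0, -6, 30]
    - [0, 0, -0.2, 0, 0, -6, 30]

```text
clock: 25.8
tcp_pos: [0.4338, 0.0916, 0.071]
eef_rot: [0.0, 0.924, 0.383, -0.0]
wrist_force: [-1.4, 1.9, -0.1]
grip_width: 0.0352
```

```bash
python3 -c "
from st import *
get_image('top');get_image('top')
st(8);q()"
```

```text
t 26.25 tcp [433.79  91.62  70.95] yaw 45.16 F [-1.15  1.78  0.31] sd [0.44 0.42 0.39] T [ 0.5     0.3031 -0.0834] sd [0.0129 0.0223 0.0295] grip 35.13 j [-0.3   0.83  0.04  2.11 -0.16  0.2  -0.91]
t 26.25 tcp [433.79  91.62  70.95] yaw 45.16 F [-0.29  1.87  0.22] Tz -0.0296 tau7 0.0763 v7 0.0008 T [0.492 0.297] grip 35.13 j7 -0.905
```

Fz is 0.3 N, so the pad now bears about 3 N (between 2.6 and 4 N). I'll let go and rise clear.

Call:
arm_command:
  rows:
    - [0, 0, 0, 0, 0, 0, 38]
    - [0, 0, 0, 0, 0, 0, 45]
    - [0, 0, 0, 0, 0, 0, 60]
    - [0, 0, 0, 0, 0, 0, 60]
    - [0, 0, -10, 0, 0, 0, 60]
    - [0, 0, -30, 0, 0, 0, 60]
    - [0, 0, -60, 0, 0, 0, 60]
    - [0, 0, -100, 0, 0, 0, 60]
    - [0, 0, -130, 0, 0, 0, 60]
    - [0, 0, -130, 0, 0, 0, 60]
    - [0, 0, -130, 0, 0, 0, 60]

```text
clock: 27.35
tcp_pos: [0.4338, 0.0917, 0.2017]
eef_rot: [0.0, 0.923, 0.384, 0.001]
wrist_force: [-0.4, -0.1, -0.6]
grip_width: 0.0596
```

```bash
python3 - <<'E'
from st import *
q()
im,c=snap('wrist','w12.png');snap('side','s12.png');snap('top','t12.png')
st(4)
b=cv2.imread('pics/w12.png');cv2.imwrite('pics/w12b.png',cv2.resize(b,(800,600),interpolation=cv2.INTER_CUBIC))
b=cv2.imread('pics/s12.png')[130:220,300:420];cv2.imwrite('pics/s12b.png',cv2.resize(b,None,fx=6,fy=6,interpolation=cv2.INTER_CUBIC))
b=cv2.imread('pics/t12.png')[180:330,210:410];cv2.imwrite('pics/t12b.png',cv2.resize(b,None,fx=4,fy=4,interpolation=cv2.INTER_CUBIC))
E
```

```text
t 27.35 tcp [433.83  91.69 201.71] yaw 45.17 F [-0.35 -0.09 -0.6 ] Tz -0.0007 tau7 -0.0413 v7 0.0015 T [-0.024  0.039] grip 59.63 j7 -0.931
t 27.65 tcp [433.56  91.48 200.43] yaw 45.15 F [ 0.    0.03 -0.32] sd [0.37 0.23 0.49] T [-0.0069 -0.0131 -0.0168] sd [0.0336 0.0205 0.0158] grip 59.99 j [-0.35  0.58  0.12  1.99 -0.12  0.59 -0.93]
```

View pics/w12b.png

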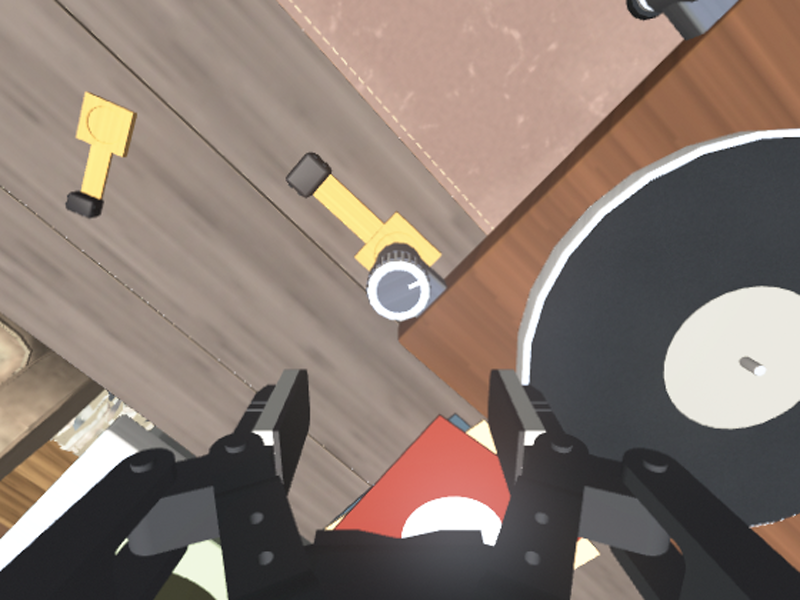

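View pics/s12b.png

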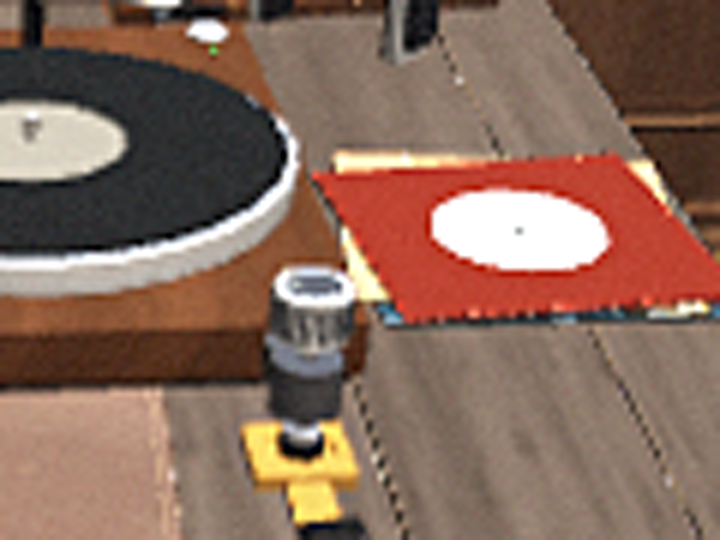

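Call:
arm_command:
  rows:
    - [40, 0, 10, 0, 0, 0, 85]
    - [80, 0, 20, 0, 0, 0, 85]
    - [120, 0, 40, 0, -8, 0, 85]
    - [160, 0, 50, 0, -16, 0, 85]
    - [160, 0, 50, 0, -24, 0, 85]
    - [160, 0, 50, 0, -28, 0, 85]
    - [160, 0, 50, 0, -28, 0, 85]
    - [160, 0, 50, 0, -28, 0, 85]

```text
clock: 28.45
tcp_pos: [0.5461, 0.2058, 0.1484]
eef_rot: [0.093, 0.895, 0.373, -0.226]
wrist_force: [-0.8, -0.4, -1.1]
grip_width: 0.0851
```

```bash
python3 - <<'E'
from st import *
q()
im,c=snap('wrist','w13.png')
u,v=proj(c,[.434,.0915,.03]);print(u,v)
u,v=int(u),int(v);b=cv2.imread('pics/w13.png')[max(v-45,0):v+45,u-60:u+60];print(max(v-45,0),u-60);cv2.imwrite('pics/w13c.png',cv2.resize(b,(800,600),interpolation=cv2.INTER_CUBIC))
# top comparison
_,t=load('t12.png');a=cv2.imread('pics/t1.png')[180:300,300:500];b=cv2.imread('pics/t12.png')[180:300,300:500]
cv2.imwrite('pics/t12c.png',cv2.resize(np.vstack([a,b]),None,fx=2.5,fy=2.5,interpolation=cv2.INTER_CUBIC))
E
```

```text
t 28.45 tcp [546.1  205.77 148.35] yaw 45.29 F [-0.85 -0.36 -1.12] Tz 0.0407 tau7 -0.3358 v7 0.0137 T [ 0.393 -0.338] grip 85.07 j7 -1.172
278.19726879591497 256.32729337568395
211 218
```

View pics/w13c.png

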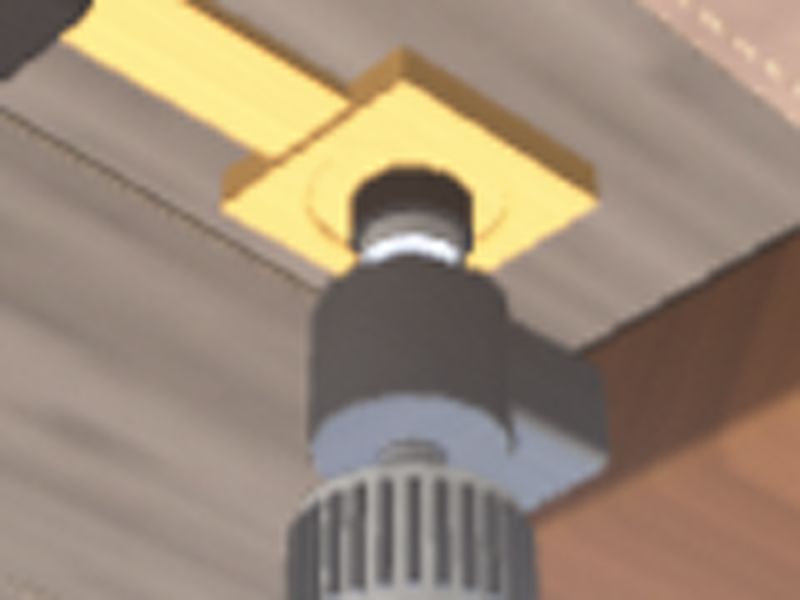

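View pics/t12c.png

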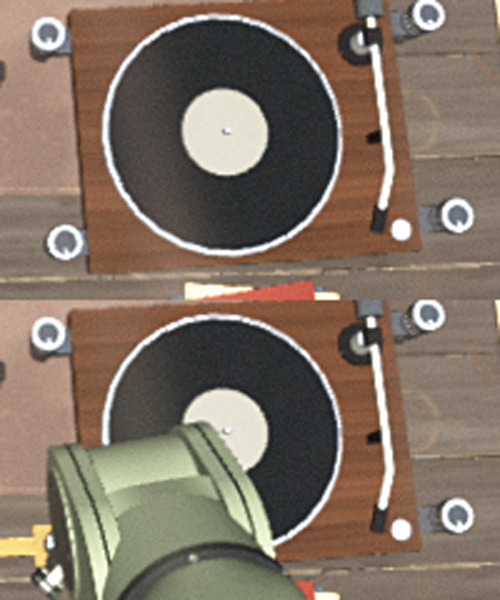

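The pad sits inside the cup: pad columns 352–472, cup columns 307–507 in the crop. The player's knobs and platter are where they were in the top view. The robot touches nothing, so I'm handing in.

```bash
python3 -c "
from h import *
print(r.job_done()); print(r.sense()['clock'])"
```

```text
the job is handed in; nothing more can be done
None
the job is handed in; nothing more can be done
```

The brass shoe is under the near left foot and released, and the foot is screwed down to stand lightly on the cup floor. I handed the job in at about 28.5 s.

- **Shoe:** I slid the middle-sized shoe (46 mm cup) in along the player's y. In the last tilted view the pad sits inside the cup with clear margin on the sides I could see.
- **Foot:** I turned the knob about 200° clockwise in all.
    - **Contact:** the wrist's vertical force stayed flat, then rose by about 0.45 N per degree, with first touch after about 197°.
    - **Overshoot:** I first went about 11° past contact. I backed off to before contact and came forward again to stop about 5° past it, which I estimate puts 2.6 to 4 N on the pad.
- **Last checks:** after letting go, the wrist force read near zero. In the top view the player's platter and three visible knobs had not moved; the arm hid the fourth, near left knob.
- **Checks that disagreed or were weak:**
    - Wrist torque was too noisy to show the contact, so I relied on the vertical force.
    - The top and wrist cameras differed by about 3 mm in x, so I set the shoe by where cup and foot lay relative to each other.
    - I did not re-measure the final bearing force after releasing the knob.

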